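Fetch rinsed board carriers from the deep tank and hang them to dry

TASK

The rinse tank is drained: take the long-reach lifting fork from its rest, fetch every board carrier up out of the tank's deep wells with it, and hang each carrier on a pin of its own on the drying stand, sliding the slot in its plate sideways over the pin behind the pin's head and letting it down so that the pin sits in the top of the slot. When all of them hang upright, put the fork back in its rest; do not put the gripper's fingers on a carrier while it is down in the tank, and leave the other things on the bench where they are.

Things in the scene. Friction and masses are not known exactly. Their poses are not given: they have to be found in the camera images.
- carrier0_bar (a point): Steel board carrier (None if absent): upright plate 5 mm thick (its x), 36 mm wide (y), on a foot 44 (x) by 40 (y) mm; 84 mm tall, 120 g. On top a T-handle: stem 14 mm wide (y), 18 mm high, with a round cross bar 8 mm thick, 46 mm long (along y). Point: middle of the bar, 80 mm above the foot's underside; z up. Starts on a well's floor, x roughly along the tank's x, nearer the far wall.
- carrier1_bar (a point): Board carrier 1, same as carrier 0: middle of its cross bar. None if absent.
- carrier2_bar (a point): Board carrier 2, same as carrier 0: middle of its cross bar. None if absent.
- carrier0_seat (a point): Where a pin's axis lies when carrier 0 hangs: 31 mm below its bar's middle. Its plate has a slot open at the +y edge (y = 18 mm), running in to y = -4 mm; 12 mm high, its middle line 9 mm below this point. At the inner end it turns up into a seat 8 mm wide (y -4 to 4), top 3 mm above this point, 6 mm above the slot's roof.
- carrier1_seat (a point): Seat of the slot of carrier 1, as for carrier 0. None if absent.
- carrier2_seat (a point): Seat of the slot of carrier 2, as for carrier 0. None if absent.
- tank: white plastic rinse tank, fixed, 102 mm (x) by 212 mm (y), 155 mm high (a 6 mm thick lip stands 8 mm out all round the rim), open on top, drained. Three wells side by side along its y, 69 mm apart, each 92 mm (x) by 64 mm (y) inside and 150 mm deep; walls and floor 5 mm. Origin at the centre of its underside.
- fork_grip (a point): Lifting fork, steel, black handle, 150 g: middle of its grip; z up along the shaft, x the way the prongs point. Handle 14 mm square (sides square to x and y), 27 mm up and down from this point. Below it a collar 26 (x) by 30 (y) mm, 4 mm thick, underside 33 mm below this point; then an 8 mm square shaft down to the prongs.
- fork_prongs (a point): Same fork: on the shaft's axis at the height of the prongs' top faces, 110 mm below the grip's middle. Two prongs 5 mm wide and thick at y = 14 and -14 mm reach to x = 19 mm, ending in lips 4 mm high (x 15 to 19). They go either side of a carrier's stem, under its cross bar, which rests on them between the shaft's face (x = 4) and the lips.
- rest: Fixed rest for the fork, dark base 110 by 80 mm; origin under the hung shaft's axis. Post at x = 30 to 42 mm; two tines, 14 mm apart, run from it to x = -20 mm, tops 112 mm up, open to the front (-x). The shaft hangs between them, collar on top between 4 mm high lips (inner faces x = -16 and 16 mm), prongs towards the post.
- rest_home (a point): Where the middle of the fork's grip belongs when it hangs in its rest, 145 mm above the bench; x is the way the prongs then point. To take the fork, lift it over the 4 mm lips, then draw it out to the front (-x).
- stand: Loose, heavy (2.5 kg) drying stand: base 140 (x) by 236 (y) by 10 mm, two posts at the back with a bar along y, 20 mm high, its middle 85 mm above the bench, front face at x = 44 mm. Origin at the centre of its underside. Three steel pins point out of the bar to the front (-x), 80 mm apart.
- pin0 (a point): middle of pin 0 (left, +y), on its axis, 85 mm above the bench. The pin is 6 mm thick, runs along x from the bar (x = +30 mm from this point) to a head 14 mm wide and 4 mm thick (x = -24 to -28 mm); axes as the stand's.
- pin1 (a point): middle of pin 1 (middle), on its axis, 85 mm above the bench. The pin is 6 mm thick, runs along x from the bar (x = +30 mm from this point) to a head 14 mm wide and 4 mm thick (x = -24 to -28 mm); axes as the stand's.
- pin2 (a point): middle of pin 2 (right, -y), on its axis, 85 mm above the bench. The pin is 6 mm thick, runs along x from the bar (x = +30 mm from this point) to a head 14 mm wide and 4 mm thick (x = -24 to -28 mm); axes as the stand's.
- flux_jar: bystander, not to be disturbed: small amber jar of flux paste; origin at its underside
- screwdriver: bystander, not to be disturbed: screwdriver, 150 mm
- phone: bystander, not to be disturbed: phone lying on the bench; origin at its underside
- esd_brush: bystander, not to be disturbed: wooden brush
- wash_bottle: bystander, not to be disturbed: white wash bottle, 150 mm tall; origin at its underside
- tweezers: bystander, not to be disturbed: steel tweezers; origin at its underside
- dish: bystander, not to be disturbed: small aluminium dish of screws; origin at its underside
Not all that is in view belongs to the job. What is shaped like the part that bears carrier0_bar but purple is not meant.

How it is judged (in metres and radians):
On the way, in this order (a step that is already met when the one before it is completed fails the run):
1. the fork is lifted out of its rest (distance between fork_grip and rest_home above 0.05 m), for 0.2 s.
2. every carrier hangs by its slot on a pin of the drying stand (((x of carrier0_seat in the frame of pin0 between -0.025 and 0.03 m and y of carrier0_seat in the frame of pin0 between -0.005 and 0.005 m and z of carrier0_seat in the frame of pin0 between -0.005 and 0.005 m) or (x of carrier0_seat in the frame of pin1 between -0.025 and 0.03 m and y of carrier0_seat in the frame of pin1 between -0.005 and 0.005 m and z of carrier0_seat in the frame of pin1 between -0.005 and 0.005 m) or (x of carrier0_seat in the frame of pin2 between -0.025 and 0.03 m and y of carrier0_seat in the frame of pin2 between -0.005 and 0.005 m and z of carrier0_seat in the frame of pin2 between -0.005 and 0.005 m)) and angle between each of carrier0_bar, carrier1_bar, carrier2_bar's own z axis and vertical below 0.25 rad and ((x of carrier1_seat in the frame of pin0 between -0.025 and 0.03 m and y of carrier1_seat in the frame of pin0 between -0.005 and 0.005 m and z of carrier1_seat in the frame of pin0 between -0.005 and 0.005 m) or (x of carrier1_seat in the frame of pin1 between -0.025 and 0.03 m and y of carrier1_seat in the frame of pin1 between -0.005 and 0.005 m and z of carrier1_seat in the frame of pin1 between -0.005 and 0.005 m) or (x of carrier1_seat in the frame of pin2 between -0.025 and 0.03 m and y of carrier1_seat in the frame of pin2 between -0.005 and 0.005 m and z of carrier1_seat in the frame of pin2 between -0.005 and 0.005 m)) and ((x of carrier2_seat in the frame of pin0 between -0.025 and 0.03 m and y of carrier2_seat in the frame of pin0 between -0.005 and 0.005 m and z of carrier2_seat in the frame of pin0 between -0.005 and 0.005 m) or (x of carrier2_seat in the frame of pin1 between -0.025 and 0.03 m and y of carrier2_seat in the frame of pin1 between -0.005 and 0.005 m and z of carrier2_seat in the frame of pin1 between -0.005 and 0.005 m) or (x of carrier2_seat in the frame of pin2 between -0.025 and 0.03 m and y of carrier2_seat in the frame of pin2 between -0.005 and 0.005 m and z of carrier2_seat in the frame of pin2 between -0.005 and 0.005 m)) and distance between carrier0_seat and carrier1_seat above 0.06 m and distance between each of carrier0_seat, carrier1_seat and carrier2_seat above 0.06 m), for 0.3 s.
At the end, for the whole second after the job is handed in: every carrier present hangs upright (within 14 degrees), its seat within 5 mm of a pin's axis sideways and in height, between head and bar, one to a pin (seats over 60 mm apart); the fork hangs in its rest, grip within 10 mm of its home, upright within 7 degrees (all of step 2 and distance between fork_grip and rest_home below 0.01 m and angle between fork_grip's own z axis and vertical below 0.12 rad); the robot touches nothing.
It fails at once if the fingers touch a carrier that is down in the tank ((contact force between the fingers and carrier0 above 0.5 N and z of carrier0_bar in the frame of tank below 0.155 m and x of carrier0_bar in the frame of tank between -0.055 and 0.055 m and y of carrier0_bar in the frame of tank between -0.11 and 0.11 m) or (contact force between the fingers and carrier1 above 0.5 N and z of carrier1_bar in the frame of tank below 0.155 m and x of carrier1_bar in the frame of tank between -0.055 and 0.055 m and y of carrier1_bar in the frame of tank between -0.11 and 0.11 m) or (contact force between the fingers and carrier2 above 0.5 N and z of carrier2_bar in the frame of tank below 0.155 m and x of carrier2_bar in the frame of tank between -0.055 and 0.055 m and y of carrier2_bar in the frame of tank between -0.11 and 0.11 m)).
It fails at once if one of the other things on the bench is pushed aside by more than 3 cm (distance of any of flux_jar, screwdriver, phone, esd_brush, wash_bottle, tweezers, dish from where it was at the start of the episode above 0.03 m).
Of carrier0, carrier1, carrier2 only 2 to 3 are there at a start; the rules pass over those that are not, and their reading is None.
At some moment in a run one of stand may be knocked a few centimetres aside while the robot is not near it.
It also fails if it takes over 210 s, if anything falls off the work surface, if the arm or the gripper's body presses on something with over 40 N, if the wrist force passes 120 N, or if a joint passes its speed limit or range.

ROBOT

A 6-joint arm with a two-finger parallel gripper is mounted at the origin on the work surface. World frame = base frame: x ahead of the robot, y to its left, z up, the work surface at z = 0. Lengths are in m, angles in degrees, forces in N, time in s.
With the tool pointing down it reaches from about 0.35 to 0.875 m from the base axis. Payload 4.2 kg.
Tool frame: the origin (TCP) lies on the centre line of the jaws, within the pads' length; the fingertips stand 19 mm ahead of it and the grasp point (between the pads) is the TCP; x points along the fingers, y is the direction in which the jaws open and shut, and the axes are right-handed (so a half turn about x gives the same grasp; the last joint's range is limited). The gripper opens to 87 mm and grips with 3 to 60 N. Pads are 19 mm wide; open, the fingers measure 117 mm over their backs; the gripper's body (75 mm by 190 mm) begins 51 mm behind the grasp point.
Start: joints at [84.374, 22.042, 0.453, 0, -68.411, -14.817], TCP at [0.218, 0.586, 0.242] pointing down, gripper open.
Joint ranges: [-179.83, 179.83], [-69.29, 118.12], [-61.27, 80.66], [-181.25, 117.63], [-171.15, -9.14], [-177.46, 177.46]. Speed limits (degrees/s): [159.86, 159.86, 180, 180, 180, 180].

INTERFACE

Orientations are given as a 3x3 rotation matrix whose columns are the frame's x, y, z axes.
In Python, from station import r, viewer, job, spotter gives the robot as it stands.
- The arm moves only by the tool play_rows, never from a script. Its argument "commands" is a list of rows, each an object of numbers: "fingers": the gripper command: -1 is fully open, 1 is shut, values between are in proportion; "tx", "ty", "tz": the shift along the tool's x, y, z normalised to -1 to 1, where 1 is 750 mm; "ax", "ay", "az": the turn, a rotation vector about the tool's x, y, z normalised to -1 to 1, where 1 is pi rad. In form: [{"fingers": .., "tx": .., "ty": .., "tz": .., "ax": .., "ay": .., "az": ..}, ...]. A call has 1 to 5 rows; each row is the pose to reach, as a shift and turn from the pose commanded when the call began, along the tool's axes at that moment, turning the shorter way round; what a row does not reach only later rows make up. A row lasts 1/12 s, in which the tool goes at most 41.7 mm and 7.16 degrees, less where a joint would pass 70% of its speed; a pose out of reach is approached as far as the arm can. A call with a number of a shift or a turn outside -1 to 1 is refused whole. A call with a gripper value outside its range is refused whole. The fingers move at their own pace and stop on an object; the grip force is fixed at half the most. Time passes only in rows, so rows that repeat a pose let the fingers close. It gives the time, the measured TCP pose, the force and the opening at its end, in the units of the state.
- r.sense(): the state, without advancing time (a new reading comes with each control period).
- viewer.capture(name): name is "side" or "top"; returns a dict with "image" (480x640x3 uint8, red, green, blue), "fx", "fy", "cx", "cy" (pixels), "R" (3x3) and "t" (3): a world point X has camera coordinates R X + t. Camera axes: x right, y down, z forward; pixel columns grow to the right and rows downward; lengths in m; the calibration is good to about 2 mm. A picture is of the moment at which its call begins. There is no depth.
- job.finish_job(): hands the job in, once; it reports no verdict.
Trained networks look in a picture, given as the dict that the camera call returned (one of the last four; its "shot" number tells which), for a name from the list of things; names that differ only in an ending like _2 or _b are one class to them, and where a whole thing is asked for, a point or a joint stands for the part that bears it (a point fixed in the world has none). Each returns a list of dicts, best first, with "score" (0 to 1); they miss things now and then, are a little off and sometimes report something else, mostly with a low value. They report only what shows in the picture. A call takes as long as a camera call. They do not tell look-alikes from the thing itself.
- spotter.find_in(name, picture): "uv" ([column, row] in pixels, amid what is visible of it).
- spotter.silhouettes(name, picture): "region" (480x640 bool, what is visible of it) and "uv" ([column, row] in pixels, amid what is visible of it).
The state is a dict: "time_s": time; "joints": joint angles; "joint_velocities": joint speeds; "effort": joint torques, N m; "tcp_pos": TCP position; "ee_rot": TCP orientation; "wrist_force": force on the tool from outside, world axes, zero at the start; "moment": the same for the moment, N m; "gripper_width": opening from 0.0 (shut) to 1.0 (fully open).
Only numpy, scipy, OpenCV 4.12 (cv2) and the standard library are available. Lean on these libraries where they do the work, as an engineer would, in place of code of your own. Each camera call takes 0.05 s, during which the arm holds its last target. There are 200 camera calls.

## Working session

There is one attempt and no reset: what is moved stays moved. The work goes in short steps, Python scripts to look and compute and a tool call to move; the robot and the scene stay as the last step left them, time stands still between calls to the robot, and variables do not carry over. Pictures are saved under pics/ and viewed, about 12 in all and at most 16, crops included, and the job is handed in when it is done.

Besides the shell and the picture viewer there is one more tool, called after "Call:" as name(argument=value, ...), one argument or row to a line, values as JSON. play_rows: Moves the arm, as the interface text tells. Its arguments: {"type":"object","properties":{"commands":{"type":"array"}},"required":["commands"]}

```bash
ls; mkdir -p pics; cat > h.py <<'E'
import numpy as np, cv2
from station import r, viewer, job, spotter
def cap(n,fn=None):
    p=viewer.capture(n)
    if fn: cv2.imwrite('pics/'+fn,p['image'][:,:,::-1])
    return p
def proj(p,X):
    c=p['R']@np.asarray(X,float).T.reshape(3,-1)+np.asarray(p['t']).reshape(3,1)
    return np.stack([p['fx']*c[0]/c[2]+p['cx'],p['fy']*c[1]/c[2]+p['cy']],1)
def ray(p,uv):
    R=np.array(p['R']);C=-R.T@np.array(p['t'])
    d=R.T@np.array([(uv[0]-p['cx'])/p['fx'],(uv[1]-p['cy'])/p['fy'],1.]);return C,d/np.linalg.norm(d)
def atz(p,uv,z):
    C,d=ray(p,uv);return C+d*(z-C[2])/d[2]
def tri(p1,u1,p2,u2):
    C1,d1=ray(p1,u1);C2,d2=ray(p2,u2)
    A=np.stack([d1,-d2],1);s=np.linalg.lstsq(A,C2-C1,rcond=None)[0]
    a=C1+s[0]*d1;b=C2+s[1]*d2;return (a+b)/2,np.linalg.norm(a-b)
E
python3 - <<'E'
from h import *
np.set_printoptions(precision=4,suppress=True)
s=cap('side','s1.png');t=cap('top','t1.png')
for p,n in((s,'s'),(t,'t')):
    print(n,p['fx'],p['cx'],p['cy'],-np.array(p['R']).T@np.array(p['t']));print(np.array(p['R']))
for nm in ['carrier0_bar','carrier0_seat','tank','fork_grip','fork_prongs','rest','rest_home','stand','pin0','pin1','pin2','wash_bottle']:
    for p,n in((s,'s'),(t,'t')):
        print(nm,n,[(np.round(d['uv']).tolist(),round(d['score'],2)) for d in spotter.find_in(nm,p)[:5]])
print(r.sense())
E
```

```text
pics
s 597.9041222119175 319.7464345844245 239.98366676949334 [ 0.0825 -0.5615  1.0367]
[[ 0.8087 -0.5882 -0.    ]
 [-0.4625 -0.636  -0.6178]
 [ 0.3633  0.4996 -0.7864]]
t 553.1919656417347 314.1166639255152 236.84108156940187 [0.374  0.057  1.2326]
[[-0.0214 -0.9997  0.0155]
 [-0.9938  0.0196 -0.109 ]
 [ 0.1087 -0.0178 -0.9939]]
carrier0_bar s [([277.0, 130.0], 0.67)]
carrier0_bar t [([229.0, 159.0], 0.78), ([255.0, 208.0], 0.65), ([134.0, 168.0], 0.61)]
carrier0_seat s [([273.0, 133.0], 0.79), ([242.0, 231.0], 0.46), ([334.0, 161.0], 0.41)]
carrier0_seat t [([257.0, 211.0], 0.92), ([230.0, 158.0], 0.66)]
tank s [([320.0, 216.0], 0.59), ([455.0, 344.0], 0.33)]
tank t [([283.0, 200.0], 0.56)]
fork_grip s [([220.0, 146.0], 0.75)]
fork_grip t [([283.0, 205.0], 0.72), ([155.0, 245.0], 0.55)]
fork_prongs s [([222.0, 145.0], 0.66), ([319.0, 327.0], 0.46)]
fork_prongs t [([146.0, 243.0], 0.5)]
rest s [([232.0, 175.0], 0.66)]
rest t [([165.0, 238.0], 0.68)]
rest_home s [([235.0, 174.0], 0.94)]
rest_home t [([165.0, 242.0], 0.81)]
stand s [([456.0, 344.0], 0.62)]
stand t [([154.0, 243.0], 0.
[... 270 characters left out ...]
0.0, 185.0], 0.57)]
wash_bottle s [([302.0, 134.0], 0.73)]
wash_bottle t [([184.0, 163.0], 0.71), ([317.0, 274.0], 0.21), ([447.0, 185.0], 0.18)]
{'time_s': 1.3, 'joints': array([ 84.3752,  22.0439,   0.4529,  -0.0018, -68.4114, -14.8181]), 'joint_velocities': array([ 0.0696, -0.0018, -0.06  , -0.0243, -0.1199,  0.0472]), 'effort': array([  0.0018, -39.0474,  18.7624,   4.2244,   0.0155,  -0.    ]), 'tcp_pos': array([0.2182, 0.5856, 0.2415]), 'ee_rot': array([[-0.    , -0.3493, -0.937 ],
       [-0.    , -0.937 ,  0.3493],
       [-1.    ,  0.    ,  0.    ]]), 'wrist_force': array([ 0.479 , -0.7722, -0.1657]), 'moment': array([ 0.0294, -0.0039, -0.0182]), 'gripper_width': 1.0018519694115027}
```

View pics/t1.png

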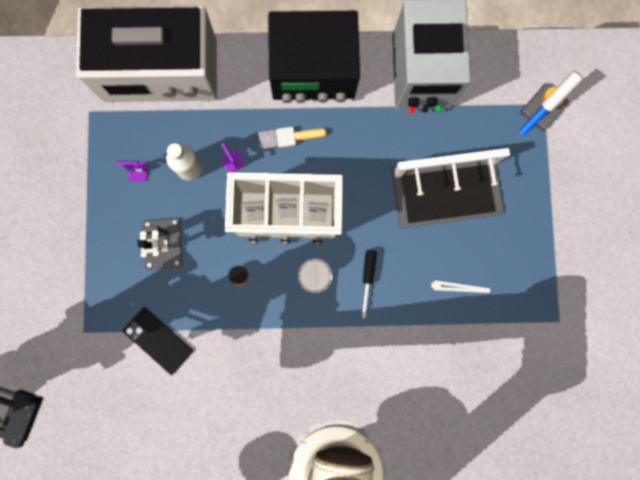

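View pics/s1.png

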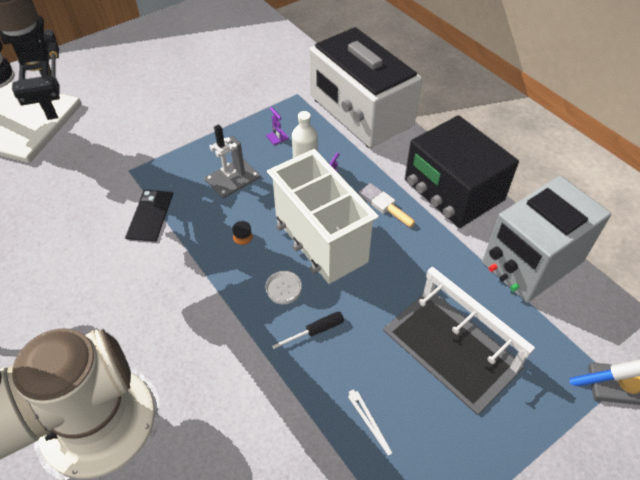

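```bash
python3 - <<'E'
import cv2,numpy as np
t=cv2.imread('pics/t1.png');s=cv2.imread('pics/s1.png')
def c(im,x,y,w,h,W,H): return cv2.resize(im[y:y+h,x:x+w],(W,H),interpolation=cv2.INTER_CUBIC)
a=c(t,220,165,130,85,400*1,262); 
m=np.zeros((600,800,3),np.uint8)
m[:300,:400]=c(t,220,165,128,96,400,300)   # tank
m[:300,400:]=c(t,388,140,128,96,400,300)   # stand
m[300:,:400]=c(t,125,205,80,60,400,300)    # rest
m[300:,400:]=c(s,195,115,80,60*1,400,300) # rest side
cv2.imwrite('pics/m1.png',m)
E
```

```text
(no output)
```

View pics/m1.png

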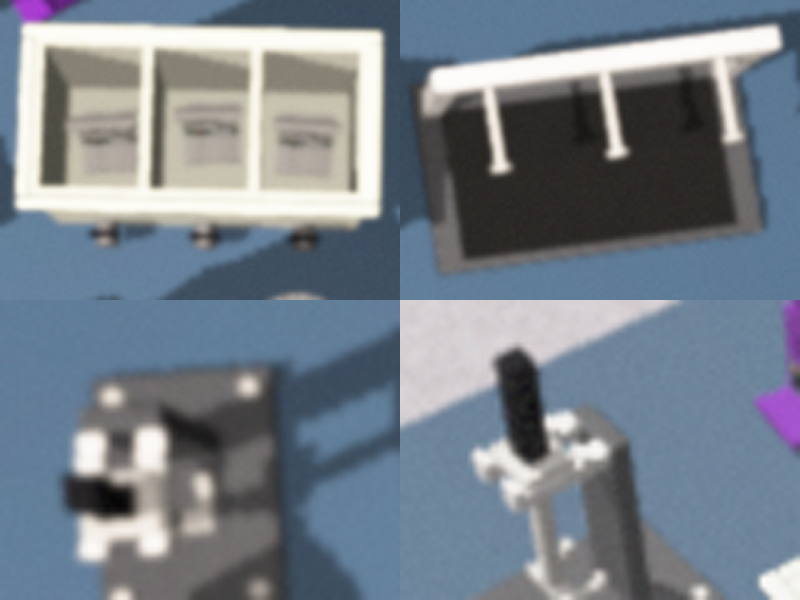

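```bash
cat >> h.py <<'E'
from scipy.optimize import least_squares
np.set_printoptions(precision=4,suppress=True)
def Rz(a): return np.array([[np.cos(a),-np.sin(a),0],[np.sin(a),np.cos(a),0],[0,0,1]])
def fit(obs,x0):
    # obs: list of (pic, local pts Nx3, uv Nx2); pose x,y,yaw on bench
    f=lambda q:np.concatenate([(proj(p,np.asarray(L,float)@Rz(q[2]).T+[q[0],q[1],0])-np.asarray(U,float)).ravel() for p,L,U in obs])
    s=least_squares(f,x0);return s.x,np.sqrt(np.mean(s.fun**2)),s.fun.reshape(-1,2)
E
python3 - <<'E'
from h import *
s=cap('side');t=cap('top')
tank=[[59,114,155],[59,-114,155],[-59,114,155],[-59,-114,155]]
print('tank',fit([(t,np.array(tank)/1e3,[[227,173],[342.6,175.2],[225.4,231.6],[342.6,233.8]])],[.45,.1,0]))
pins=np.array([[-26+14,80,85],[-26+14,0,85],[-26+14,-80,85],[44,80,85],[44,0,85],[44,-80,85]])/1e3
U=[[420,194.4],[457.4,188.6],[494.6,183.2],[416.8,169.4],[453.6,164],[490.7,159.2]]
print('stand',fit([(t,pins,U)],[.45,-.25,0]))
lip=np.array([[18,12,116],[18,-12,116],[-18,12,116],[-18,-12,116]])/1e3
U=[[143,235],[155,235],[143,253],[155,253]]
print('rest',fit([(t,lip,U)],[.4,.4,0]))
print('rest', fit([(t,lip,U),(s,np.array([[0,0,172]])/1e3,[[217,126]])],[.4,.4,0]))
for n,u in(('jar',(238,275)),('phone',(158,340)),('bottle',(180,150)),('dish',(315,275))): print(n,atz(t,u,.02))
# fork handle, carriers
for n,a,b in(('c0',(66,122),(138,132)),('c1',(175,106),(243,112)),('c2',(275,119),(342,122))):
    A=atz(t,np.array(a)/3.125+[220,165],.085);B=atz(t,np.array(b)/3.125+[220,165],.085)
    d=A-B;print(n,(A+B)/2,np.linalg.norm(d),'yaw',np.degrees(np.arctan2(-d[0],d[1])))
for nm in['carrier0_bar','fork_grip']:
  for d in spotter.silhouettes(nm,t):
    m=d['region'];ys,xs=np.nonzero(m);print(nm,d['score'],d['uv'],m.sum(),xs.min(),xs.max(),ys.min(),ys.max())
im=t['image'];cv2.imwrite('pics/m2.png',cv2.resize(im[180:230,230:340],(800,364),interpolation=cv2.INTER_CUBIC)[:,:,::-1])
E
```

```text
tank (array([ 0.5596,  0.0947, -0.036 ]), np.float64(0.34755683621623223), array([[ 0.4978, -0.168 ],
       [-0.0722, -0.3255],
       [ 0.1875,  0.4012],
       [-0.6115,  0.0957]]))
stand (array([ 0.6066, -0.2683,  0.1216]), np.float64(0.5430831990618381), array([[ 0.6094,  0.1   ],
       [ 0.4054,  0.6959],
       [ 0.2449,  0.9137],
       [-0.4882, -0.6575],
       [-0.2704, -0.3814],
       [-0.5075, -0.6839]]))
rest (array([0.4881, 0.3706, 0.0014]), np.float64(0.1410472838157236), array([[ 0.1221,  0.2501],
       [ 0.0496,  0.0018],
       [-0.0704,  0.003 ],
       [-0.1009, -0.2531]]))
rest (array([0.4878, 0.3708, 0.0014]), np.float64(0.30573758309859156), array([[ 0.0137,  0.3955],
       [-0.0583,  0.1468],
       [-0.1787,  0.1494],
       [-0.2088, -0.1071],
       [ 0.788 ,  0.1515]]))
jar [0.426  0.2033 0.02  ]
phone [0.2899 0.376  0.02  ]
bottle [0.7077 0.3309 0.02  ]
dish [0.4225 0.0351 0.02  ]
c0 [0.5678 0.1639 0.085 ] 0.04876682412797292 yaw -9.081854971002242
c1 [0.5787 0.092  0.085 ] 0.04588206274693793 yaw -6.179160329106759
c2 [0.5696 0.0253 0.085 ] 0.04510456412379135 yaw -3.6693381265170646
carrier0_bar 0.9 [230.9, 159.7] 328 222 244 145 170
carrier0_bar 0.84 [133.7, 167.7] 448 116 147 160 180
carrier0_bar 0.56 [253.4, 209.2] 373 242 264 200 219
fork_grip 0.85 [154.4, 243.5] 296 138 167 238 252
fork_grip 0.46 [445.9, 188.2] 6830 391 509 149 227
```

View pics/m2.png

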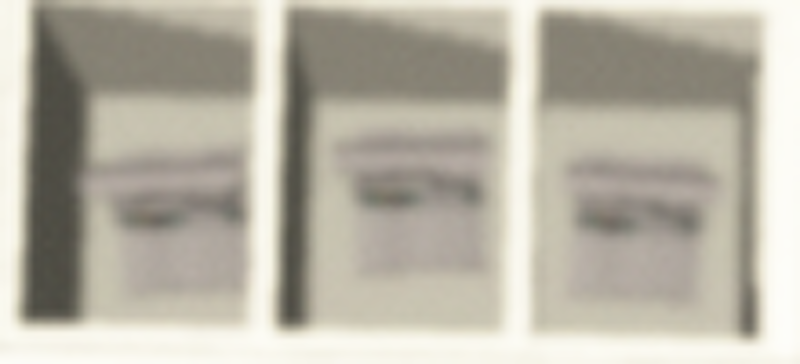

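```bash
cat >> h.py <<'E'
def plan(P,yaw,cur=None):
    """TCP target P world, fork yaw deg (fork x = -tool z); tool down. prints normalised row from the present pose"""
    st=r.sense();R0=st['ee_rot'];p0=st['tcp_pos']
    if cur is not None: p0=np.array(cur[0]);R0=down(cur[1])
    d=R0.T@(np.array(P)-p0)/.75
    from scipy.spatial.transform import Rotation as Ro
    a=Ro.from_matrix(R0.T@down(yaw)).as_rotvec()/np.pi
    print('t',d.round(4),'a',a.round(4))
def down(yaw):
    z=-Rz(np.radians(yaw))@[1,0,0];x=np.array([0,0,-1.]);return np.stack([x,np.cross(z,x),z],1)
E
python3 - <<'E'
from h import *
t=cap('top')
for n,a,b in(('c0',(80,179),(243,164)),('c1',(336,155),(490,147)),('c2',(568,170),(718,182))):
    A=atz(t,np.array(a)/7.273+[230,180]-.43,.085);B=atz(t,np.array(b)/7.273+[230,180]-.43,.085)
    d=A-B;print(n,(A+B)/2,np.linalg.norm(d),'yaw',np.degrees(np.arctan2(-d[0],d[1])))
plan([.488,.371,.252],0)
plan([.488,.371,.151],0,[[.488,.371,.252],0])
plan([.428,.371,.160],0,[[.488,.371,.160],0])
E
```

```text
c0 [0.5731 0.1657 0.085 ] 0.0470950216839157 yaw 4.265290769115352
c1 [0.5778 0.0931 0.085 ] 0.044508908923924874 yaw 1.9476858161509816
c2 [0.5692 0.0268 0.085 ] 0.04347721264652888 yaw -5.705347920117178
t [-0.0139  0.1425 -0.4369] a [-0.1136 -0.      0.    ]
t [0.1347 0.     0.    ] a [0. 0. 0.]
t [0.   0.   0.08] a [0. 0. 0.]
```

Call:
play_rows(
  commands=[
    {"fingers": -1, "tx": -0.001, "ty": 0.014, "tz": -0.044, "ax": -0.0227, "ay": 0, "az": 0},
    {"fingers": -1, "tx": -0.003, "ty": 0.028, "tz": -0.088, "ax": -0.0454, "ay": 0, "az": 0},
    {"fingers": -1, "tx": -0.004, "ty": 0.042, "tz": -0.131, "ax": -0.0682, "ay": 0, "az": 0},
    {"fingers": -1, "tx": -0.006, "ty": 0.057, "tz": -0.175, "ax": -0.0909, "ay": 0, "az": 0},
    {"fingers": -1, "tx": -0.007, "ty": 0.071, "tz": -0.2185, "ax": -0.1136, "ay": 0, "az": 0},
  ],
)

```text
time_s: 1.97
tcp_pos: [0.3542, 0.4774, 0.2471]
ee_rot: [[0.0, 0.004, -1.0], [0.0, -1.0, -0.004], [-1.0, -0.0, -0.0]]
wrist_force: [0.7, 0.2, 0.0]
gripper_width: 0.997
```

Call:
play_rows(
  commands=[
    {"fingers": -1, "tx": -0.001, "ty": 0.029, "tz": -0.036, "ax": 0, "ay": 0, "az": 0},
    {"fingers": -1, "tx": -0.003, "ty": 0.058, "tz": -0.072, "ax": 0, "ay": 0, "az": 0},
    {"fingers": -1, "tx": -0.004, "ty": 0.086, "tz": -0.108, "ax": 0, "ay": 0, "az": 0},
    {"fingers": -1, "tx": -0.006, "ty": 0.115, "tz": -0.144, "ax": 0, "ay": 0, "az": 0},
    {"fingers": -1, "tx": -0.007, "ty": 0.143, "tz": -0.18, "ax": 0, "ay": 0, "az": 0},
  ],
)

```text
time_s: 2.38
tcp_pos: [0.4894, 0.37, 0.2525]
ee_rot: [[0.0, 0.0, -1.0], [0.0, -1.0, -0.0], [-1.0, -0.0, -0.0]]
wrist_force: [0.2, 0.6, 0.7]
gripper_width: 1.001
```

```bash
python3 - <<'E'
from h import *
st=r.sense();print(st['time_s'],st['tcp_pos'],st['ee_rot'])
plan([.488,.371,.151],0)
s=cap('side');im=s['image'];cv2.imwrite('pics/m3.png',cv2.resize(im[70:220,150:300],(600,600),interpolation=cv2.INTER_CUBIC)[:,:,::-1])
E
```

```text
2.3833 [0.4894 0.37   0.2525] [[ 0.0004  0.0002 -1.    ]
 [ 0.0004 -1.     -0.0002]
 [-1.     -0.0004 -0.0004]]
t [ 0.1353 -0.0013  0.0019] a [ 0.0001 -0.0001  0.0001]
```

View pics/m3.png

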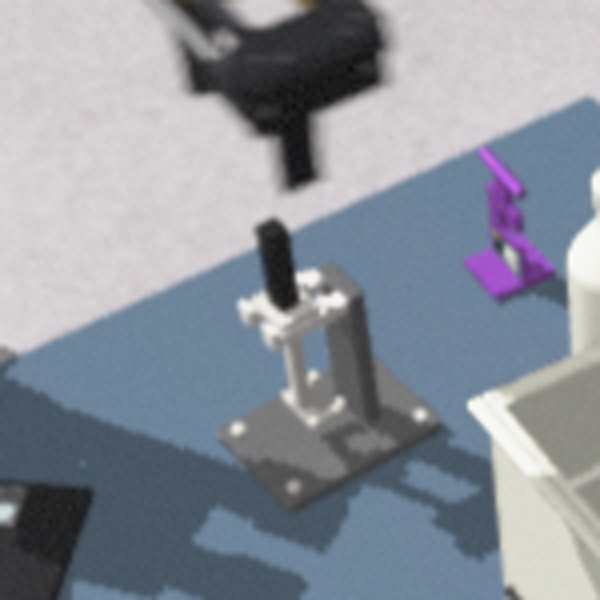

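Call:
play_rows(
  commands=[
    {"fingers": -1, "tx": 0.035, "ty": 0, "tz": 0.002, "ax": 0, "ay": 0, "az": 0},
    {"fingers": -1, "tx": 0.07, "ty": 0, "tz": 0.002, "ax": 0, "ay": 0, "az": 0},
    {"fingers": -1, "tx": 0.1, "ty": 0, "tz": 0.002, "ax": 0, "ay": 0, "az": 0},
    {"fingers": -1, "tx": 0.125, "ty": -0.001, "tz": 0.002, "ax": 0, "ay": 0, "az": 0},
    {"fingers": -1, "tx": 0.1353, "ty": -0.001, "tz": 0.002, "ax": 0, "ay": 0, "az": 0},
  ],
)

```text
time_s: 2.85
tcp_pos: [0.4855, 0.3709, 0.1474]
ee_rot: [[-0.004, -0.001, -1.0], [-0.004, -1.0, 0.001], [-1.0, 0.004, 0.004]]
wrist_force: [0.7, -0.2, -0.3]
gripper_width: 1.0
```

Call:
play_rows(
  commands=[
    {"fingers": 1, "tx": 0, "ty": 0, "tz": 0, "ax": 0, "ay": 0, "az": 0},
    {"fingers": 1, "tx": 0, "ty": 0, "tz": 0, "ax": 0, "ay": 0, "az": 0},
    {"fingers": 1, "tx": 0, "ty": 0, "tz": 0, "ax": 0, "ay": 0, "az": 0},
    {"fingers": 1, "tx": 0, "ty": 0, "tz": 0, "ax": 0, "ay": 0, "az": 0},
    {"fingers": 1, "tx": 0, "ty": 0, "tz": 0, "ax": 0, "ay": 0, "az": 0},
  ],
)

```text
time_s: 3.27
tcp_pos: [0.4871, 0.3725, 0.152]
ee_rot: [[0.002, 0.0, -1.0], [0.002, -1.0, -0.0], [-1.0, -0.002, -0.002]]
wrist_force: [-0.3, 0.3, -0.1]
gripper_width: 0.707
```

Call:
play_rows(
  commands=[
    {"fingers": 1, "tx": 0, "ty": 0, "tz": 0, "ax": 0, "ay": 0, "az": 0},
    {"fingers": 1, "tx": 0, "ty": 0, "tz": 0, "ax": 0, "ay": 0, "az": 0},
    {"fingers": 1, "tx": 0, "ty": 0, "tz": 0, "ax": 0, "ay": 0, "az": 0},
    {"fingers": 1, "tx": 0, "ty": 0, "tz": 0, "ax": 0, "ay": 0, "az": 0},
  ],
)

```text
time_s: 3.6
tcp_pos: [0.4867, 0.372, 0.1507]
ee_rot: [[0.0, 0.0, -1.0], [0.0, -1.0, -0.0], [-1.0, -0.0, -0.0]]
wrist_force: [0.1, -0.3, -0.3]
gripper_width: 0.402
```

Call:
play_rows(
  commands=[
    {"fingers": 1, "tx": 0, "ty": 0, "tz": 0, "ax": 0, "ay": 0, "az": 0},
    {"fingers": 1, "tx": 0, "ty": 0, "tz": 0, "ax": 0, "ay": 0, "az": 0},
    {"fingers": 1, "tx": 0, "ty": 0, "tz": 0, "ax": 0, "ay": 0, "az": 0},
    {"fingers": 1, "tx": 0, "ty": 0, "tz": 0, "ax": 0, "ay": 0, "az": 0},
    {"fingers": 1, "tx": 0, "ty": 0, "tz": 0, "ax": 0, "ay": 0, "az": 0},
  ],
)

```text
time_s: 4.02
tcp_pos: [0.4867, 0.3719, 0.1505]
ee_rot: [[-0.0, 0.0, -1.0], [-0.0, -1.0, -0.0], [-1.0, 0.0, 0.0]]
wrist_force: [-0.4, 0.3, 0.6]
gripper_width: 0.159
```

Call:
play_rows(
  commands=[
    {"fingers": 1, "tx": 0, "ty": 0, "tz": 0, "ax": 0, "ay": 0, "az": 0},
    {"fingers": 1, "tx": 0, "ty": 0, "tz": 0, "ax": 0, "ay": 0, "az": 0},
    {"fingers": 1, "tx": 0, "ty": 0, "tz": 0, "ax": 0, "ay": 0, "az": 0},
  ],
)

```text
time_s: 4.27
tcp_pos: [0.4867, 0.3719, 0.1505]
ee_rot: [[-0.0, 0.0, -1.0], [-0.0, -1.0, -0.0], [-1.0, 0.0, 0.0]]
wrist_force: [-0.1, 0.0, -0.8]
gripper_width: 0.159
```

Call:
play_rows(
  commands=[
    {"fingers": 1, "tx": -0.006, "ty": 0, "tz": 0, "ax": 0, "ay": 0, "az": 0},
    {"fingers": 1, "tx": -0.012, "ty": 0, "tz": 0, "ax": 0, "ay": 0, "az": 0},
    {"fingers": 1, "tx": -0.012, "ty": 0, "tz": 0, "ax": 0, "ay": 0, "az": 0},
    {"fingers": 1, "tx": -0.012, "ty": 0, "tz": 0.01, "ax": 0, "ay": 0, "az": 0},
    {"fingers": 1, "tx": -0.012, "ty": 0, "tz": 0.025, "ax": 0, "ay": 0, "az": 0},
  ],
)

```text
time_s: 4.68
tcp_pos: [0.4678, 0.3719, 0.1593]
ee_rot: [[-0.0, -0.001, -1.0], [0.0, -1.0, 0.001], [-1.0, -0.0, 0.0]]
wrist_force: [-0.4, 0.1, -1.7]
gripper_width: 0.159
```

Call:
play_rows(
  commands=[
    {"fingers": 1, "tx": 0, "ty": 0, "tz": 0.02, "ax": 0, "ay": 0, "az": 0},
    {"fingers": 1, "tx": 0, "ty": 0, "tz": 0.04, "ax": 0, "ay": 0, "az": 0},
    {"fingers": 1, "tx": 0, "ty": 0, "tz": 0.06, "ax": 0, "ay": 0, "az": 0},
    {"fingers": 1, "tx": 0, "ty": 0, "tz": 0.06, "ax": 0, "ay": 0, "az": 0},
  ],
)

```text
time_s: 5.02
tcp_pos: [0.4197, 0.3712, 0.1595]
ee_rot: [[-0.002, 0.002, -1.0], [-0.001, -1.0, -0.002], [-1.0, 0.001, 0.002]]
wrist_force: [0.2, -0.4, -1.7]
gripper_width: 0.159
```

Call:
play_rows(
  commands=[
    {"fingers": 1, "tx": -0.02, "ty": 0, "tz": 0, "ax": 0, "ay": 0, "az": 0},
    {"fingers": 1, "tx": -0.05, "ty": 0, "tz": 0, "ax": 0, "ay": 0, "az": 0},
    {"fingers": 1, "tx": -0.1, "ty": 0, "tz": 0, "ax": 0, "ay": 0, "az": 0},
    {"fingers": 1, "tx": -0.15, "ty": 0, "tz": 0, "ax": 0, "ay": 0, "az": 0},
    {"fingers": 1, "tx": -0.2, "ty": 0, "tz": 0, "ax": 0, "ay": 0, "az": 0},
  ],
)

```text
time_s: 5.43
tcp_pos: [0.4223, 0.3716, 0.311]
ee_rot: [[-0.0, 0.0, -1.0], [-0.001, -1.0, -0.0], [-1.0, 0.001, 0.0]]
wrist_force: [0.7, 0.3, -2.4]
gripper_width: 0.161
```

```bash
python3 - <<'E'
from h import *
st=r.sense();print(st['time_s'],st['tcp_pos'],st['wrist_force'],st['gripper_width'])
# fork centre over c2 : yaw -5.7, bar (.5692,.0268); pre: shaft axis 30mm short of bar
for n,b,y in(('c2',(.5692,.0268),-5.7),('c1',(.5778,.0931),1.9),('c0',(.5731,.1657),4.3)):
    P=np.array([*b,0])-Rz(np.radians(y))@[.030,0,0]; P[2]=.31;print(n,P);plan(P,y)
s=cap('side');im=s['image'];cv2.imwrite('pics/m4.png',cv2.resize(im[40:220,130:310],(600,600),interpolation=cv2.INTER_CUBIC)[:,:,::-1])
E
```

```text
5.4333 [0.4223 0.3716 0.311 ] [ 0.7079  0.3277 -2.4391] 0.16130172104659812
c2 [0.5393 0.0298 0.31  ]
t [ 0.0016  0.4558 -0.1558] a [ 0.0318  0.0001 -0.0002]
c1 [0.5478 0.0921 0.31  ]
t [ 0.0015  0.3727 -0.1672] a [-0.0104  0.0001 -0.0002]
c0 [0.5432 0.1635 0.31  ]
t [ 0.0015  0.2776 -0.161 ] a [-0.0237  0.0001 -0.0002]
```

View pics/m4.png

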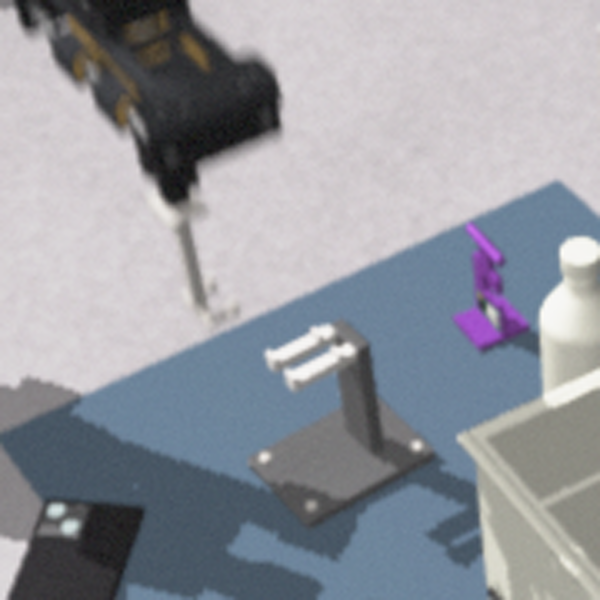

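```bash
cat >> h.py <<'E'
def forkpts(st,dx=0):
    # predicted fork points given TCP; grip 5.5 mm below TCP
    o=st['tcp_pos'];F=np.stack([-st['ee_rot'][:,2],-st['ee_rot'][:,1],-st['ee_rot'][:,0]],1)
    L=np.array([[0,0,-38.5],[0,0,-115.5],[17,14,-112],[17,-14,-112]])/1e3+[dx,0,0]
    return L@F.T+o
E
python3 - <<'E'
from h import *
st=r.sense();s=cap('side')
for dx in(0,.003):
  print((proj(s,forkpts(st,dx))-[130,40])*3.333)
print((proj(s,[[.5692,.0268,.085]])))
E
```

```text
[[174.2187 182.9441]
 [197.2084 281.1881]
 [209.3719 253.991 ]
 [231.1521 278.229 ]]
[[178.6982 181.0039]
 [201.4484 279.2595]
 [213.5675 252.1009]
 [235.3755 276.2973]]
[[343.1054 234.4506]]
```

Call:
play_rows(
  commands=[
    {"fingers": 1, "tx": 0, "ty": 0.045, "tz": -0.015, "ax": 0.0064, "ay": 0, "az": 0},
    {"fingers": 1, "tx": 0, "ty": 0.091, "tz": -0.031, "ax": 0.0127, "ay": 0, "az": 0},
    {"fingers": 1, "tx": 0, "ty": 0.137, "tz": -0.047, "ax": 0.019, "ay": 0, "az": 0},
    {"fingers": 1, "tx": 0, "ty": 0.182, "tz": -0.062, "ax": 0.0254, "ay": 0, "az": 0},
    {"fingers": 1, "tx": 0, "ty": 0.228, "tz": -0.078, "ax": 0.0318, "ay": 0, "az": 0},
  ],
)

```text
time_s: 5.95
tcp_pos: [0.481, 0.1995, 0.3091]
ee_rot: [[-0.001, -0.1, -0.995], [-0.0, -0.995, 0.1], [-1.0, 0.0, 0.001]]
wrist_force: [0.9, 0.4, -1.7]
gripper_width: 0.16
```

```bash
python3 - <<'E'
from h import *
plan([.5393,.0298,.31],-5.7)
E
```

```text
t [-0.0013  0.2173 -0.0999] a [-0.0001  0.0002 -0.    ]
```

Call:
play_rows(
  commands=[
    {"fingers": 1, "tx": -0.001, "ty": 0.05, "tz": -0.023, "ax": 0, "ay": 0, "az": 0},
    {"fingers": 1, "tx": -0.001, "ty": 0.1, "tz": -0.046, "ax": 0, "ay": 0, "az": 0},
    {"fingers": 1, "tx": -0.001, "ty": 0.15, "tz": -0.069, "ax": 0, "ay": 0, "az": 0},
    {"fingers": 1, "tx": -0.001, "ty": 0.19, "tz": -0.087, "ax": 0, "ay": 0, "az": 0},
    {"fingers": 1, "tx": -0.001, "ty": 0.217, "tz": -0.1, "ax": 0, "ay": 0, "az": 0},
  ],
)

```text
time_s: 6.37
tcp_pos: [0.5397, 0.0288, 0.3098]
ee_rot: [[-0.001, -0.102, -0.995], [-0.0, -0.995, 0.102], [-1.0, 0.001, 0.001]]
wrist_force: [0.3, 0.7, -2.0]
gripper_width: 0.156
```

Call:
play_rows(
  commands=[
    {"fingers": 1, "tx": 0, "ty": 0, "tz": 0, "ax": 0, "ay": 0, "az": 0},
    {"fingers": 1, "tx": 0, "ty": 0, "tz": 0, "ax": 0, "ay": 0, "az": 0},
    {"fingers": 1, "tx": 0, "ty": 0, "tz": 0, "ax": 0, "ay": 0, "az": 0},
    {"fingers": 1, "tx": 0, "ty": 0, "tz": 0, "ax": 0, "ay": 0, "az": 0},
  ],
)

```text
time_s: 6.7
tcp_pos: [0.5395, 0.0325, 0.3102]
ee_rot: [[-0.0, -0.098, -0.995], [0.0, -0.995, 0.098], [-1.0, -0.0, 0.0]]
wrist_force: [0.8, 0.1, -1.3]
gripper_width: 0.161
```

```bash
python3 - <<'E'
from h import *
st=r.sense();print(st['time_s'],st['tcp_pos'],st['ee_rot'][:,2])
s=cap('side','s5.png');t=cap('top','t5.png')
im=s['image'].copy()
U=proj(s,forkpts(st));print(U);print(proj(t,forkpts(st)))
x,y=U[1].round().astype(int)-[60,60]
a=cv2.resize(im[y:y+100,x:x+133],(800,600),interpolation=cv2.INTER_CUBIC)
for u in U:
    cv2.drawMarker(a,tuple(((u-[x,y]+.5)*6).astype(int).tolist()),(255,0,0),0,14)
print(x,y)
cv2.imwrite('pics/m5.png',a[:,:,::-1])
E
```

```text
6.7 [0.5395 0.0325 0.3102] [-0.9952  0.0983  0.0003]
[[331.1063 174.5474]
 [330.4828 203.3499]
 [334.384  193.9698]
 [342.1387 203.4982]]
[[317.5027 202.6395]
 [316.617  209.5633]
 [309.9766 199.8498]
 [324.7035 201.0133]]
270 143
```

View pics/m5.png

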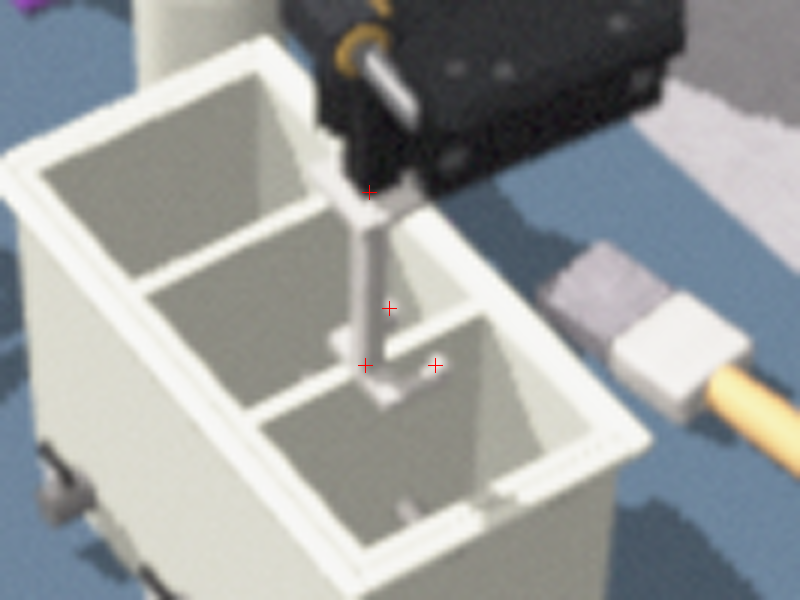

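Call:
play_rows(
  commands=[
    {"fingers": 1, "tx": 0.03, "ty": 0.0036, "tz": 0, "ax": 0, "ay": 0, "az": 0},
    {"fingers": 1, "tx": 0.06, "ty": 0.0036, "tz": 0, "ax": 0, "ay": 0, "az": 0},
    {"fingers": 1, "tx": 0.09, "ty": 0.0036, "tz": 0, "ax": 0, "ay": 0, "az": 0},
    {"fingers": 1, "tx": 0.11, "ty": 0.0036, "tz": 0, "ax": 0, "ay": 0, "az": 0},
    {"fingers": 1, "tx": 0.125, "ty": 0.0036, "tz": 0, "ax": 0, "ay": 0, "az": 0},
  ],
)

```text
time_s: 7.22
tcp_pos: [0.5386, 0.0297, 0.2148]
ee_rot: [[-0.002, -0.098, -0.995], [-0.0, -0.995, 0.098], [-1.0, 0.001, 0.002]]
wrist_force: [0.9, -0.5, -2.3]
gripper_width: 0.162
```

Call:
play_rows(
  commands=[
    {"fingers": 1, "tx": 0.015, "ty": 0, "tz": 0, "ax": 0, "ay": 0, "az": 0},
    {"fingers": 1, "tx": 0.027, "ty": 0, "tz": 0, "ax": 0, "ay": 0, "az": 0},
    {"fingers": 1, "tx": 0.035, "ty": 0, "tz": 0, "ax": 0, "ay": 0, "az": 0},
    {"fingers": 1, "tx": 0.035, "ty": 0, "tz": 0, "ax": 0, "ay": 0, "az": 0},
    {"fingers": 1, "tx": 0.035, "ty": 0, "tz": 0, "ax": 0, "ay": 0, "az": 0},
  ],
)

```text
time_s: 7.63
tcp_pos: [0.5398, 0.0292, 0.1905]
ee_rot: [[0.0, -0.099, -0.995], [-0.0, -0.995, 0.099], [-1.0, 0.0, -0.0]]
wrist_force: [0.1, -0.7, -0.5]
gripper_width: 0.156
```

```bash
python3 - <<'E'
from h import *
st=r.sense();print(st['time_s'],st['tcp_pos'],st['wrist_force'])
plan([.5598,.0277,.190],-5.7)
s=cap('side','s6.png');t=cap('top','t6.png')
a=cv2.resize(s['image'][185:245,300:380],(400,300),interpolation=cv2.INTER_CUBIC)
b=cv2.resize(t['image'][180:240,285:365],(400,300),interpolation=cv2.INTER_CUBIC)
cv2.imwrite('pics/m6.png',np.hstack([a,b])[:,:,::-1])
E
```

```text
7.6333 [0.5398 0.0292 0.1905] [ 0.1294 -0.6877 -0.5454]
t [ 0.0007 -0.0007 -0.0267] a [ 0.0001 -0.0001 -0.0001]
```

View pics/m6.png

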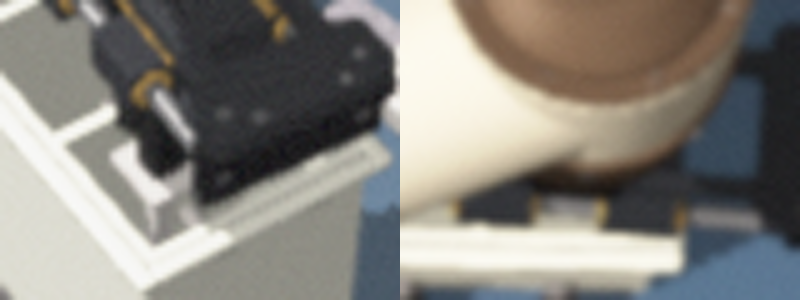

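Call:
play_rows(
  commands=[
    {"fingers": 1, "tx": 0, "ty": 0, "tz": -0.008, "ax": 0, "ay": 0, "az": 0},
    {"fingers": 1, "tx": 0, "ty": 0, "tz": -0.015, "ax": 0, "ay": 0, "az": 0},
    {"fingers": 1, "tx": 0, "ty": 0, "tz": -0.022, "ax": 0, "ay": 0, "az": 0},
    {"fingers": 1, "tx": 0, "ty": 0, "tz": -0.027, "ax": 0, "ay": 0, "az": 0},
    {"fingers": 1, "tx": 0, "ty": 0, "tz": -0.0307, "ax": 0, "ay": 0, "az": 0},
  ],
)

```text
time_s: 8.15
tcp_pos: [0.5632, 0.0265, 0.1902]
ee_rot: [[-0.0, -0.1, -0.995], [-0.0, -0.995, 0.1], [-1.0, 0.0, 0.0]]
wrist_force: [-1.1, -0.4, -1.4]
gripper_width: 0.16
```

Call:
play_rows(
  commands=[
    {"fingers": 1, "tx": 0, "ty": 0, "tz": 0, "ax": 0, "ay": 0, "az": 0},
    {"fingers": 1, "tx": 0, "ty": 0, "tz": 0, "ax": 0, "ay": 0, "az": 0},
    {"fingers": 1, "tx": -0.005, "ty": 0, "tz": 0, "ax": 0, "ay": 0, "az": 0},
    {"fingers": 1, "tx": -0.01, "ty": 0, "tz": 0, "ax": 0, "ay": 0, "az": 0},
    {"fingers": 1, "tx": -0.02, "ty": 0, "tz": 0, "ax": 0, "ay": 0, "az": 0},
  ],
)

```text
time_s: 8.57
tcp_pos: [0.5619, 0.0266, 0.2051]
ee_rot: [[-0.002, -0.1, -0.995], [-0.0, -0.995, 0.1], [-1.0, 0.0, 0.002]]
wrist_force: [1.7, 0.2, -2.6]
gripper_width: 0.163
```

Call:
play_rows(
  commands=[
    {"fingers": 1, "tx": -0.02, "ty": 0, "tz": 0, "ax": 0, "ay": 0, "az": 0},
    {"fingers": 1, "tx": -0.045, "ty": 0, "tz": 0, "ax": 0, "ay": 0, "az": 0},
    {"fingers": 1, "tx": -0.07, "ty": 0, "tz": 0, "ax": 0, "ay": 0, "az": 0},
    {"fingers": 1, "tx": -0.095, "ty": 0, "tz": 0, "ax": 0, "ay": 0, "az": 0},
    {"fingers": 1, "tx": -0.12, "ty": 0, "tz": 0, "ax": 0, "ay": 0, "az": 0},
  ],
)

```text
time_s: 8.98
tcp_pos: [0.5623, 0.0266, 0.297]
ee_rot: [[0.001, -0.1, -0.995], [0.0, -0.995, 0.1], [-1.0, -0.0, -0.001]]
wrist_force: [0.9, 0.2, -3.4]
gripper_width: 0.16
```

Call:
play_rows(
  commands=[
    {"fingers": 1, "tx": -0.025, "ty": 0, "tz": 0, "ax": 0, "ay": 0, "az": 0},
    {"fingers": 1, "tx": -0.05, "ty": 0, "tz": 0, "ax": 0, "ay": 0, "az": 0},
    {"fingers": 1, "tx": -0.075, "ty": 0, "tz": 0, "ax": 0, "ay": 0, "az": 0},
    {"fingers": 1, "tx": -0.1, "ty": 0, "tz": 0, "ax": 0, "ay": 0, "az": 0},
    {"fingers": 1, "tx": -0.1, "ty": 0, "tz": 0, "ax": 0, "ay": 0, "az": 0},
  ],
)

```text
time_s: 9.4
tcp_pos: [0.5639, 0.0265, 0.3756]
ee_rot: [[0.01, -0.099, -0.995], [0.001, -0.995, 0.099], [-1.0, -0.002, -0.009]]
wrist_force: [0.6, -0.2, -1.5]
gripper_width: 0.157
```

```bash
python3 - <<'E'
from h import *
st=r.sense();print(st['time_s'],st['tcp_pos'],st['wrist_force'])
s=cap('side','s7.png')
cv2.imwrite('pics/m7.png',cv2.resize(s['image'][130:250,270:430],(800,600),interpolation=cv2.INTER_CUBIC)[:,:,::-1])
E
```

```text
9.4 [0.5639 0.0265 0.3756] [ 0.5967 -0.1784 -1.4708]
```

View pics/m7.png

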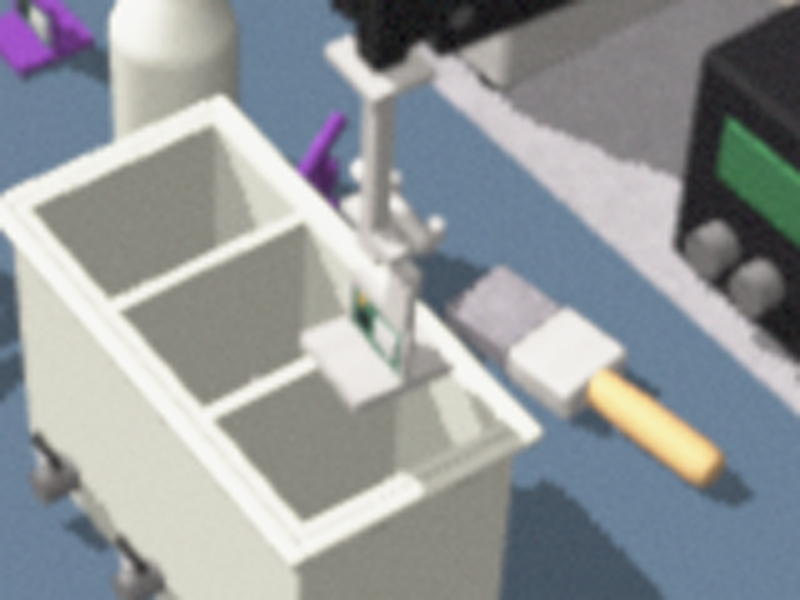

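```bash
cat > st.py <<'E'
from h import *
from scipy.optimize import minimize
def box(x0,x1,y0,y1,z0,z1): return np.array([[x,y,z] for x in(x0,x1) for y in(y0,y1) for z in(z0,z1)])/1e3
PARTS=[box(44,54,-110,110,75,95)]+[box(-10,44,y-3,y+3,82,88) for y in(80,0,-80)]+[box(-14,-10,y-7,y+7,78,92) for y in(80,0,-80)]
K=4
def ren(p,q,roi):
    x,y,w,h=roi;m=np.zeros((h*K,w*K),np.uint8)
    for B in PARTS:
        u=(proj(p,B@Rz(q[2]).T+[q[0],q[1],0])-[x,y]+.5)*K
        cv2.fillConvexPoly(m,cv2.convexHull((u*16).round().astype(np.int32)),255,cv2.LINE_AA,4)
    return cv2.resize(m,(w,h),interpolation=cv2.INTER_AREA)/255.
def white(p,roi):
    x,y,w,h=roi;i=p['image'][y:y+h,x:x+w].astype(float)
    return np.clip((i.min(2)-95)/90,0,1)
def stand(pics,q0=(.6066,-.2683,.1216)):
    rois=[]
    for p in pics:
        u=np.concatenate([proj(p,B@Rz(q0[2]).T+[q0[0],q0[1],0]) for B in PARTS])
        a=np.floor(u.min(0)-14).astype(int).clip(0);b=np.ceil(u.max(0)+14).astype(int);rois.append((a[0],a[1],min(b[0],640)-a[0],min(b[1],480)-a[1]))
    W=[white(p,R) for p,R in zip(pics,rois)]
    W=[cv2.GaussianBlur(w,(0,0),1.0) for w in W]
    f=lambda q:sum(np.mean((cv2.GaussianBlur(ren(p,q,R),(0,0),1.0)-w)**2) for p,R,w in zip(pics,rois,W))*1e3
    best=None
    for dx in(-.015,0,.015):
        for dy in(-.015,0,.015):
            s=minimize(f,[q0[0]+dx,q0[1]+dy,q0[2]],method='Nelder-Mead',options=dict(initial_simplex=np.array(q0)+[dx,dy,0]+np.array([[0,0,0],[.006,0,0],[0,.006,0],[0,0,.04]]),xatol=1e-4,fatol=1e-4))
            if best is None or s.fun<best.fun: best=s
    return best.x,best.fun,rois,W
def pins(q): return np.array([[.014,y,.085] for y in(.08,0,-.08)])@Rz(q[2]).T+[q[0],q[1],0]
E
python3 - <<'E'
from st import *
s=cap('side','s8.png');t=cap('top','t8.png')
a=stand([s])[:2];b=stand([t])[:2];print('side',a);print('top',b)
c=stand([s,t]);print('both',c[:2]);print(pins(c[0]))
o=[]
for p,R in zip((s,t),c[2]):
    x,y,w,h=R;i=p['image'][y:y+h,x:x+w].copy();i[:,:,0]=np.maximum(i[:,:,0]*(ren(p,c[0],R)<.3),255*(np.abs(ren(p,c[0],R)-.5)<.35));o.append(cv2.resize(i,(400,int(400*h/w)),interpolation=cv2.INTER_NEAREST))
h=max(i.shape[0] for i in o);cv2.imwrite('pics/m8.png',np.hstack([np.pad(i,((0,h-i.shape[0]),(0,0),(0,0))) for i in o])[:,:,::-1])
E
```

```text
side (array([ 0.6132, -0.2657,  0.1117]), np.float64(38.35052048866115))
top (array([ 0.6115, -0.2664,  0.1053]), np.float64(7.421675433698475))
both (array([ 0.612 , -0.2662,  0.1102]), np.float64(46.974127070834385))
[[ 0.6171 -0.1852  0.085 ]
 [ 0.6259 -0.2647  0.085 ]
 [ 0.6347 -0.3442  0.085 ]]
```

View pics/m8.png

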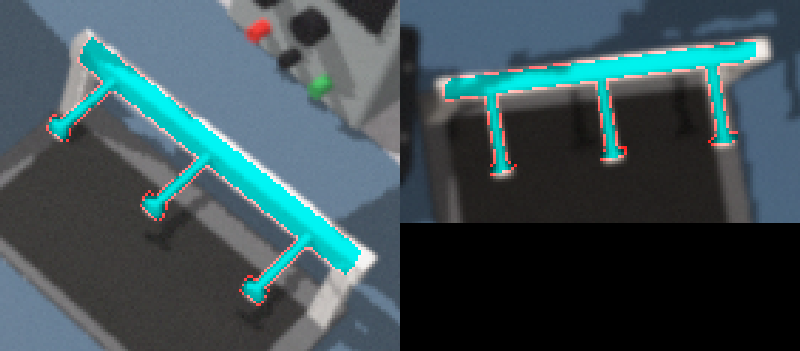

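```bash
cat >> st.py <<'E'
def tcp(q,i,x,y,z):
    """TCP so that fork axis is at local (x,y) of pin i, in stand frame"""
    P=pins(q)[i]+Rz(q[2])@[x,y,0];P[2]=z;return P
E
python3 - <<'E'
from st import *
q=[.612,-.2662,.1102];P=tcp(q,0,-.010,-.032,.37);print(P);print(r.sense()['tcp_pos']);plan(P,6.3)
E
```

```text
[ 0.6107 -0.2181  0.37  ]
[0.5619 0.0267 0.3694]
t [-0.0011  0.3183 -0.0973] a [-0.0668  0.0005  0.0002]
```

Call:
play_rows(
  commands=[
    {"fingers": 1, "tx": 0, "ty": 0.015, "tz": -0.005, "ax": -0.004, "ay": 0, "az": 0},
    {"fingers": 1, "tx": 0, "ty": 0.045, "tz": -0.014, "ax": -0.01, "ay": 0, "az": 0},
    {"fingers": 1, "tx": 0, "ty": 0.08, "tz": -0.024, "ax": -0.017, "ay": 0, "az": 0},
    {"fingers": 1, "tx": 0, "ty": 0.12, "tz": -0.037, "ax": -0.025, "ay": 0, "az": 0},
    {"fingers": 1, "tx": 0, "ty": 0.16, "tz": -0.049, "ax": -0.0334, "ay": 0, "az": 0},
  ],
)

```text
time_s: 9.97
tcp_pos: [0.5867, -0.0972, 0.3683]
ee_rot: [[-0.004, 0.007, -1.0], [0.0, -1.0, -0.007], [-1.0, -0.0, 0.004]]
wrist_force: [2.0, 0.4, -1.7]
gripper_width: 0.158
```

Call:
play_rows(
  commands=[
    {"fingers": 1, "tx": 0, "ty": 0.04, "tz": -0.01, "ax": -0.009, "ay": 0, "az": 0},
    {"fingers": 1, "tx": 0, "ty": 0.08, "tz": -0.02, "ax": -0.018, "ay": 0, "az": 0},
    {"fingers": 1, "tx": 0, "ty": 0.115, "tz": -0.026, "ax": -0.026, "ay": 0, "az": 0},
    {"fingers": 1, "tx": 0, "ty": 0.145, "tz": -0.031, "ax": -0.032, "ay": 0, "az": 0},
    {"fingers": 1, "tx": 0, "ty": 0.162, "tz": -0.032, "ax": -0.0334, "ay": 0, "az": 0},
  ],
)

```text
time_s: 10.38
tcp_pos: [0.6115, -0.2201, 0.3674]
ee_rot: [[-0.005, 0.108, -0.994], [0.001, -0.994, -0.108], [-1.0, -0.001, 0.005]]
wrist_force: [0.3, -1.4, -2.3]
gripper_width: 0.159
```

Call:
play_rows(
  commands=[
    {"fingers": 1, "tx": 0, "ty": 0, "tz": 0, "ax": 0, "ay": 0, "az": 0},
    {"fingers": 1, "tx": 0, "ty": 0, "tz": 0, "ax": 0, "ay": 0, "az": 0},
    {"fingers": 1, "tx": 0, "ty": 0, "tz": 0, "ax": 0, "ay": 0, "az": 0},
    {"fingers": 1, "tx": 0, "ty": 0, "tz": 0, "ax": 0, "ay": 0, "az": 0},
  ],
)

```text
time_s: 10.72
tcp_pos: [0.6117, -0.2166, 0.3703]
ee_rot: [[-0.0, 0.111, -0.994], [0.0, -0.994, -0.111], [-1.0, -0.0, 0.0]]
wrist_force: [-0.4, 0.5, -1.9]
gripper_width: 0.161
```

```bash
python3 - <<'E'
from st import *
q=[.612,-.2662,.1102]
print(r.sense()['tcp_pos']);plan(tcp(q,0,-.010,-.032,.285),6.3)
E
```

```text
[ 0.6117 -0.2166  0.3703]
t [0.1137 0.0018 0.0015] a [0.0004 0.     0.0001]
```

Now lower to just above pin level and look.

Call:
play_rows(
  commands=[
    {"fingers": 1, "tx": 0.02, "ty": 0.002, "tz": 0.001, "ax": 0, "ay": 0, "az": 0},
    {"fingers": 1, "tx": 0.045, "ty": 0.002, "tz": 0.0015, "ax": 0, "ay": 0, "az": 0},
    {"fingers": 1, "tx": 0.07, "ty": 0.002, "tz": 0.0015, "ax": 0, "ay": 0, "az": 0},
    {"fingers": 1, "tx": 0.09, "ty": 0.002, "tz": 0.0015, "ax": 0, "ay": 0, "az": 0},
    {"fingers": 1, "tx": 0.1, "ty": 0.002, "tz": 0.0015, "ax": 0, "ay": 0, "az": 0},
  ],
)

```text
time_s: 11.13
tcp_pos: [0.6099, -0.2179, 0.2932]
ee_rot: [[-0.003, 0.111, -0.994], [0.001, -0.994, -0.111], [-1.0, -0.002, 0.003]]
wrist_force: [-0.2, 0.2, -3.3]
gripper_width: 0.157
```

Call:
play_rows(
  commands=[
    {"fingers": 1, "tx": 0.02, "ty": 0, "tz": 0, "ax": 0, "ay": 0, "az": 0},
    {"fingers": 1, "tx": 0.04, "ty": 0, "tz": 0, "ax": 0, "ay": 0, "az": 0},
    {"fingers": 1, "tx": 0.0633, "ty": 0, "tz": 0, "ax": 0, "ay": 0, "az": 0},
    {"fingers": 1, "tx": 0.0783, "ty": 0, "tz": 0, "ax": 0, "ay": 0, "az": 0},
    {"fingers": 1, "tx": 0.0783, "ty": 0, "tz": 0, "ax": 0, "ay": 0, "az": 0},
  ],
)

```text
time_s: 11.55
tcp_pos: [0.6097, -0.2184, 0.234]
ee_rot: [[-0.005, 0.11, -0.994], [0.001, -0.994, -0.11], [-1.0, -0.002, 0.005]]
wrist_force: [0.1, 0.7, -3.3]
gripper_width: 0.157
```

Call:
play_rows(
  commands=[
    {"fingers": 1, "tx": 0, "ty": 0, "tz": 0, "ax": 0, "ay": 0, "az": 0},
    {"fingers": 1, "tx": 0, "ty": 0, "tz": 0, "ax": 0, "ay": 0, "az": 0},
    {"fingers": 1, "tx": 0, "ty": 0, "tz": 0, "ax": 0, "ay": 0, "az": 0},
  ],
)

```text
time_s: 11.8
tcp_pos: [0.6116, -0.2195, 0.2383]
ee_rot: [[0.003, 0.11, -0.994], [-0.001, -0.994, -0.11], [-1.0, 0.001, -0.003]]
wrist_force: [0.8, -0.1, -2.9]
gripper_width: 0.162
```

```bash
cat >> st.py <<'E'
def look(fn,q,i,e=0,bx=.0095,mark=True,span=66):
    """side view crop about pin i, with marks: fork axis/prongs (red), carrier seat/bar ends/foot corners if centred (green), pin (blue)"""
    st=r.sense();s=cap('side');o=st['tcp_pos'];F=np.stack([-st['ee_rot'][:,2],-st['ee_rot'][:,1],-st['ee_rot'][:,0]],1)
    c=np.array([[bx,e-.023,-.1115],[bx,e+.023,-.1115],[bx,e,-.1425],[bx,e+.018,-.1515],[bx-.022,e+.02,-.1915],[bx-.022,e-.02,-.1915],[bx+.022,e-.02,-.1915]])@F.T+o
    u0=proj(s,[o-[0,0,.14]])[0].round().astype(int)-[span*2//3,span//2];w=span*4//3
    k=800/w;a=cv2.resize(s['image'][u0[1]:u0[1]+span,u0[0]:u0[0]+w],(800,600),interpolation=cv2.INTER_CUBIC)
    for P,col in((forkpts(st),(255,0,0)),(c,(0,200,0)),(pins(q)+Rz(q[2])@[-.026,0,0],(0,80,255))):
        for u in proj(s,P): 
            if mark: cv2.drawMarker(a,tuple(((u-u0+.5)*k).astype(int).tolist()),col,0,12,1)
    cv2.imwrite('pics/'+fn,a[:,:,::-1]);print(st['time_s'],st['tcp_pos'],st['wrist_force'])
    loc=Rz(-q[2])@(st['tcp_pos']-pins(q)[i]);print('fork axis local to pin',loc,'origin',u0,'k',k)
    return s
E
python3 - <<'E'
from st import *
look('m9.png',[.612,-.2662,.1102],0)
E
```

```text
11.8 [ 0.6116 -0.2195  0.2383] [ 0.8492 -0.0529 -2.9339]
fork axis local to pin [-0.0093 -0.0336  0.1533] origin [399 271] k 9.090909090909092
```

View pics/m9.png

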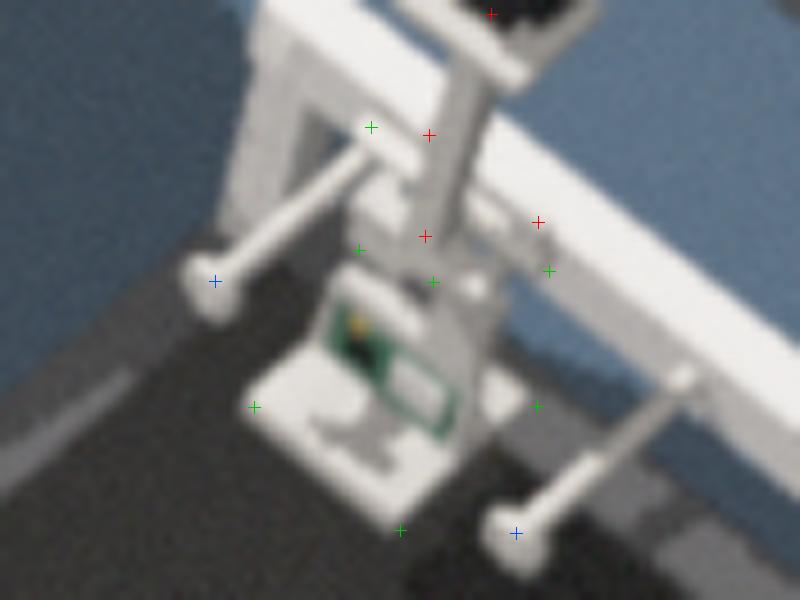

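Call:
play_rows(
  commands=[
    {"fingers": 1, "tx": 0.001, "ty": -0.004, "tz": 0, "ax": 0, "ay": 0, "az": 0},
    {"fingers": 1, "tx": 0.001, "ty": -0.01, "tz": 0, "ax": 0, "ay": 0, "az": 0},
    {"fingers": 1, "tx": 0.001, "ty": -0.017, "tz": 0, "ax": 0, "ay": 0, "az": 0},
    {"fingers": 1, "tx": 0.001, "ty": -0.024, "tz": 0, "ax": 0, "ay": 0, "az": 0},
    {"fingers": 1, "tx": 0.001, "ty": -0.031, "tz": 0, "ax": 0, "ay": 0, "az": 0},
  ],
)

```text
time_s: 12.27
tcp_pos: [0.6081, -0.1956, 0.2359]
ee_rot: [[-0.0, 0.11, -0.994], [0.0, -0.994, -0.11], [-1.0, -0.0, 0.0]]
wrist_force: [-0.5, -0.6, -2.4]
gripper_width: 0.156
```

```bash
python3 - <<'E'
from st import *
q=[.612,-.2662,.1102];print(r.sense()['tcp_pos'],Rz(-q[2])@(r.sense()['tcp_pos']-pins(q)[0]));plan(tcp(q,0,-.0095,.0025,.2365),6.3)
E
```

```text
[ 0.6081 -0.1956  0.2359] [-0.0101 -0.0094  0.1509]
t [-0.0007 -0.0159 -0.0008] a [0.0001 0.     0.    ]
```

Call:
play_rows(
  commands=[
    {"fingers": 1, "tx": -0.0005, "ty": -0.006, "tz": 0, "ax": 0, "ay": 0, "az": 0},
    {"fingers": 1, "tx": -0.0005, "ty": -0.011, "tz": 0, "ax": 0, "ay": 0, "az": 0},
    {"fingers": 1, "tx": -0.0005, "ty": -0.016, "tz": 0, "ax": 0, "ay": 0, "az": 0},
    {"fingers": 1, "tx": -0.0005, "ty": -0.016, "tz": 0, "ax": 0, "ay": 0, "az": 0},
    {"fingers": 1, "tx": -0.0005, "ty": -0.016, "tz": 0, "ax": 0, "ay": 0, "az": 0},
  ],
)

```text
time_s: 12.68
tcp_pos: [0.6071, -0.1843, 0.2364]
ee_rot: [[0.0, 0.11, -0.994], [-0.0, -0.994, -0.11], [-1.0, 0.0, -0.0]]
wrist_force: [0.2, -0.7, -3.3]
gripper_width: 0.16
```

```bash
python3 - <<'E'
from st import *
look('m10.png',[.612,-.2662,.1102],0)
plan(tcp([.612,-.2662,.1102],0,-.0095,.002,.2275),6.3)
E
```

```text
12.6833 [ 0.6071 -0.1843  0.2364] [ 0.2442 -0.699  -3.2516]
fork axis local to pin [-0.0099  0.002   0.1514] origin [384 260] k 9.090909090909092
t [ 0.0119 -0.0003 -0.0005] a [ 0.0001 -0.0001 -0.0001]
```

View pics/m10.png

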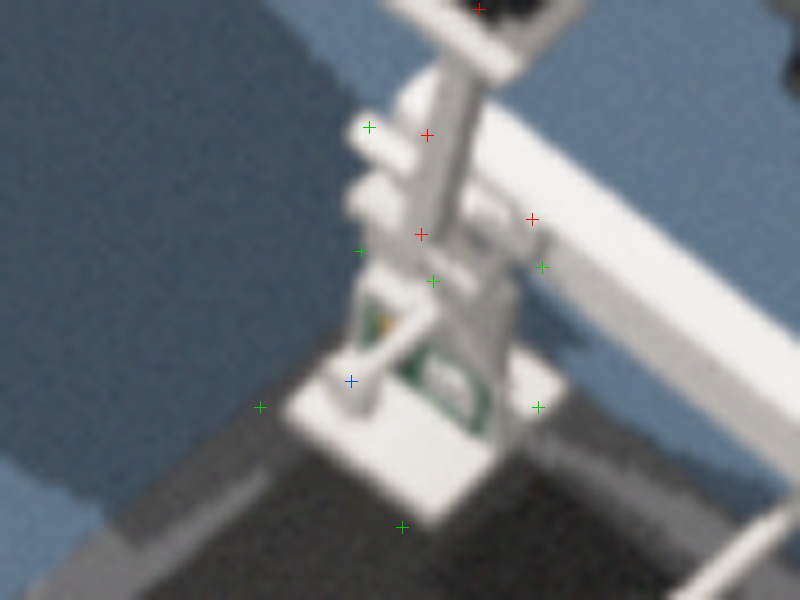

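Call:
play_rows(
  commands=[
    {"fingers": 1, "tx": 0.002, "ty": 0.001, "tz": 0, "ax": 0, "ay": 0, "az": 0},
    {"fingers": 1, "tx": 0.005, "ty": 0.001, "tz": 0, "ax": 0, "ay": 0, "az": 0},
    {"fingers": 1, "tx": 0.008, "ty": 0.001, "tz": 0, "ax": 0, "ay": 0, "az": 0},
    {"fingers": 1, "tx": 0.011, "ty": 0.001, "tz": 0, "ax": 0, "ay": 0, "az": 0},
    {"fingers": 1, "tx": 0.014, "ty": 0.001, "tz": 0, "ax": 0, "ay": 0, "az": 0},
  ],
)

```text
time_s: 13.15
tcp_pos: [0.6069, -0.1853, 0.2254]
ee_rot: [[-0.0, 0.11, -0.994], [0.0, -0.994, -0.11], [-1.0, -0.0, 0.0]]
wrist_force: [-0.3, -0.0, -2.1]
gripper_width: 0.159
```

Call:
play_rows(
  commands=[
    {"fingers": 1, "tx": 0.002, "ty": 0, "tz": 0, "ax": 0, "ay": 0, "az": 0},
    {"fingers": 1, "tx": 0.005, "ty": 0, "tz": 0, "ax": 0, "ay": 0, "az": 0},
    {"fingers": 1, "tx": 0.0065, "ty": 0, "tz": 0, "ax": 0, "ay": 0, "az": 0},
    {"fingers": 1, "tx": 0.0065, "ty": 0, "tz": 0, "ax": 0, "ay": 0, "az": 0},
    {"fingers": 1, "tx": 0.0065, "ty": 0, "tz": 0, "ax": 0, "ay": 0, "az": 0},
  ],
)

```text
time_s: 13.57
tcp_pos: [0.6071, -0.1851, 0.2209]
ee_rot: [[0.0, 0.11, -0.994], [-0.0, -0.994, -0.11], [-1.0, 0.0, -0.0]]
wrist_force: [0.2, 0.4, -2.5]
gripper_width: 0.158
```

```bash
python3 - <<'E'
from st import *
look('m11.png',[.612,-.2662,.1102],0)
E
```

```text
13.5667 [ 0.6071 -0.1851  0.2209] [ 0.2289  0.3845 -2.537 ]
fork axis local to pin [-0.01    0.0011  0.1359] origin [383 264] k 9.090909090909092
```

View pics/m11.png

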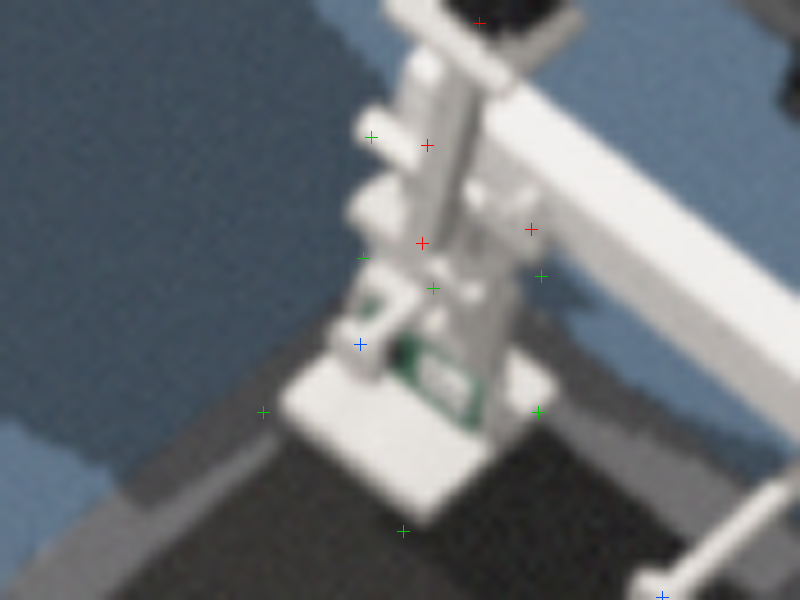

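```bash
cat >> st.py <<'E'
def force(n=10):
    f=[]
    for _ in range(n): viewer.capture('side');f.append(r.sense()['wrist_force'])
    print('F',np.mean(f,0),'sd',np.std(f,0)/np.sqrt(n))
E
python3 - <<'E'
from st import *
force()
E
```

```text
F [-0.0217 -0.0228 -1.5295] sd [0.1397 0.1602 0.111 ]
```

Call:
play_rows(
  commands=[
    {"fingers": 1, "tx": 0, "ty": 0, "tz": 0.007, "ax": 0, "ay": 0, "az": 0},
    {"fingers": 1, "tx": 0, "ty": 0, "tz": 0.015, "ax": 0, "ay": 0, "az": 0},
    {"fingers": 1, "tx": 0, "ty": 0, "tz": 0.025, "ax": 0, "ay": 0, "az": 0},
    {"fingers": 1, "tx": 0, "ty": 0, "tz": 0.04, "ax": 0, "ay": 0, "az": 0},
    {"fingers": 1, "tx": 0, "ty": 0, "tz": 0.055, "ax": 0, "ay": 0, "az": 0},
  ],
)

```text
time_s: 14.53
tcp_pos: [0.5649, -0.1898, 0.2208]
ee_rot: [[-0.0, 0.11, -0.994], [0.0, -0.994, -0.11], [-1.0, -0.0, 0.0]]
wrist_force: [0.2, 0.3, -0.9]
gripper_width: 0.159
```

Call:
play_rows(
  commands=[
    {"fingers": 1, "tx": -0.03, "ty": 0, "tz": 0.01, "ax": 0, "ay": 0, "az": 0},
    {"fingers": 1, "tx": -0.07, "ty": 0, "tz": 0.01, "ax": 0, "ay": 0, "az": 0},
    {"fingers": 1, "tx": -0.11, "ty": 0, "tz": 0.01, "ax": 0, "ay": 0, "az": 0},
    {"fingers": 1, "tx": -0.13, "ty": -0.02, "tz": 0.01, "ax": 0, "ay": 0, "az": 0},
    {"fingers": 1, "tx": -0.13, "ty": -0.05, "tz": 0.01, "ax": 0, "ay": 0, "az": 0},
  ],
)

```text
time_s: 14.95
tcp_pos: [0.5554, -0.1547, 0.3234]
ee_rot: [[0.009, 0.107, -0.994], [-0.002, -0.994, -0.107], [-1.0, 0.003, -0.009]]
wrist_force: [1.8, 0.7, -1.0]
gripper_width: 0.157
```

```bash
cat >> st.py <<'E'
def cparts(): # carrier in own frame, origin = seat ; approx white bits (foot, plate sides, stem, bar)
    return [box(-22,22,-20,20,-49,-45),box(-2.5,2.5,-18,18,-45,-15),box(-2.5,2.5,-18,-4,-45,13),box(-2.5,2.5,-18,18,-3,13),box(-2.5,2.5,-7,7,13,31),box(-4,4,-23,23,27,35)]
def hung(p,q,i,free=None):
    """fit carrier on pin i in one picture: params x along pin, y, z of the seat in pin frame, roll about x, yaw"""
    c=pins(q)[i];X=[B for B in cparts()]+[b-pins([0,0,0])[i] for b in PARTS]
    n=len(cparts())
    def place(v):
        cr,sr=np.cos(v[3]),np.sin(v[3]);Rx=np.array([[1,0,0],[0,cr,-sr],[0,sr,cr]])
        return [((B@Rx.T)@Rz(v[4]).T+v[:3] if k<n else B)@Rz(q[2]).T+c for k,B in enumerate(X)]
    u=np.concatenate([proj(p,B) for B in place([0]*5)[:n]]);a=np.floor(u.min(0)-7).astype(int);b=np.ceil(u.max(0)+7).astype(int);R=(a[0],a[1],b[0]-a[0],b[1]-a[1])
    w=cv2.GaussianBlur(np.clip((p['image'][R[1]:R[1]+R[3],R[0]:R[0]+R[2]].astype(float).min(2)-85)/60,0,1),(0,0),.8)
    def f(v):
        m=np.zeros((R[3]*K,R[2]*K),np.uint8)
        for B in place(v):
            cv2.fillConvexPoly(m,cv2.convexHull((((proj(p,B)-a+.5)*K)*16).round().astype(np.int32)),255,cv2.LINE_AA,4)
        m=cv2.resize(m,(R[2],R[3]),interpolation=cv2.INTER_AREA)/255.
        return np.mean((cv2.GaussianBlur(m,(0,0),.8)-w)**2)*1e3
    best=None
    for x in(-.01,0,.01):
      for ro in(-.1,0,.1):
        v0=np.array([x,0,0,ro,0]);s=minimize(f,v0,method='Nelder-Mead',options=dict(initial_simplex=v0+np.vstack([np.zeros(5),np.diag([.004,.003,.004,.06,.06])]),xatol=1e-4,fatol=1e-3,maxiter=500))
        if best is None or s.fun<best.fun:best=s
    return best.x,best.fun
E
python3 - <<'E'
from st import *
s=cap('side','s12.png');t=cap('top','t12.png')
print(r.sense()['tcp_pos'])
print(stand([s])[:2],stand([t])[:2])
q=stand([s,t])[0];print(q)
print(hung(s,q,0));print(hung(t,q,0))
for p in(s,t): print([(np.round(d['uv']).tolist(),round(d['score'],2)) for d in spotter.find_in('carrier0_bar',p)],proj(p,pins(q)[:1]+[0,0,.031]))
E
```

```text
[ 0.5537 -0.1515  0.3199]
(array([ 0.6131, -0.2661,  0.1243]), np.float64(64.39486670645346)) (array([ 0.6292, -0.2311, -0.3609]), np.float64(182.2240737836209))
[ 0.6133 -0.2652  0.1116]
(array([-0.0197, -0.0099,  0.0322, -0.039 ,  0.0064]), np.float64(49.972697759153576))
(array([ 0.0138, -0.0146,  0.023 ,  0.7334, -0.6084]), np.float64(57.25753084916309))
[([276.0, 133.0], 0.83), ([336.0, 164.0], 0.4), ([461.0, 346.0], 0.24)] [[433.9155 283.7278]]
[([135.0, 168.0], 0.96), ([255.0, 211.0], 0.61), ([231.0, 160.0], 0.55)] [[420.0588 175.8289]]
```

```bash
python3 - <<'E'
from st import *
plan([.5468,.0921,.32],1.9)
E
```

```text
t [-0.002  -0.3258 -0.0271] a [0.0248 0.     0.    ]
```

Call:
play_rows(
  commands=[
    {"fingers": 1, "tx": 0, "ty": -0.02, "tz": -0.002, "ax": 0.002, "ay": 0, "az": 0},
    {"fingers": 1, "tx": 0, "ty": -0.06, "tz": -0.005, "ax": 0.006, "ay": 0, "az": 0},
    {"fingers": 1, "tx": 0, "ty": -0.11, "tz": -0.009, "ax": 0.01, "ay": 0, "az": 0},
    {"fingers": 1, "tx": 0, "ty": -0.16, "tz": -0.013, "ax": 0.015, "ay": 0, "az": 0},
    {"fingers": 1, "tx": 0, "ty": -0.21, "tz": -0.017, "ax": 0.0248, "ay": 0, "az": 0},
  ],
)

```text
time_s: 15.57
tcp_pos: [0.5493, 0.0051, 0.3176]
ee_rot: [[-0.001, 0.029, -1.0], [-0.001, -1.0, -0.029], [-1.0, 0.001, 0.001]]
wrist_force: [0.6, 0.1, -2.2]
gripper_width: 0.156
```

Call:
play_rows(
  commands=[
    {"fingers": 1, "tx": 0, "ty": -0.045, "tz": 0, "ax": 0, "ay": 0, "az": 0},
    {"fingers": 1, "tx": 0, "ty": -0.08, "tz": 0, "ax": 0, "ay": 0, "az": 0},
    {"fingers": 1, "tx": 0, "ty": -0.105, "tz": 0, "ax": 0, "ay": 0, "az": 0},
    {"fingers": 1, "tx": 0, "ty": -0.115, "tz": 0, "ax": 0, "ay": 0, "az": 0},
    {"fingers": 1, "tx": 0, "ty": -0.115, "tz": 0, "ax": 0, "ay": 0, "az": 0},
  ],
)

```text
time_s: 15.98
tcp_pos: [0.5469, 0.0916, 0.3176]
ee_rot: [[-0.001, 0.034, -0.999], [-0.001, -0.999, -0.034], [-1.0, 0.001, 0.001]]
wrist_force: [0.3, 1.2, -2.0]
gripper_width: 0.16
```

```bash
python3 - <<'E'
from st import *
s=cap('side','s13.png');t=cap('top','t13.png')
print(r.sense()['tcp_pos']);plan([.5468,.0921,.31],1.9)
print(stand([s])[:2],stand([t])[:2])
q=stand([s,t])[0];print(q)
print(hung(s,q,0));print(hung(t,q,0))
a=cv2.resize(s['image'][240:340,380:480],(500,500),interpolation=cv2.INTER_CUBIC);b=cv2.resize(t['image'][150:230,390:470],(300,300),interpolation=cv2.INTER_CUBIC)
m=np.zeros((500,800,3),np.uint8);m[:,:500]=a;m[:300,500:]=b;cv2.imwrite('pics/m13.png',m[:,:,::-1])
E
```

```text
[0.547  0.09   0.3179]
t [ 0.0105 -0.0028  0.0001] a [-0.0005  0.0003 -0.0003]
(array([ 0.6129, -0.2664,  0.124 ]), np.float64(55.70887292135553)) (array([ 0.612 , -0.2663,  0.1156]), np.float64(35.56865087356211))
[ 0.6124 -0.2663  0.1173]
(array([-0.0194, -0.0095,  0.0342, -0.0381,  0.0067]), np.float64(41.92024552390326))
(array([-0.0039,  0.0036,  0.0096, -0.0677,  0.0087]), np.float64(15.892928232920832))
```

View pics/m13.png

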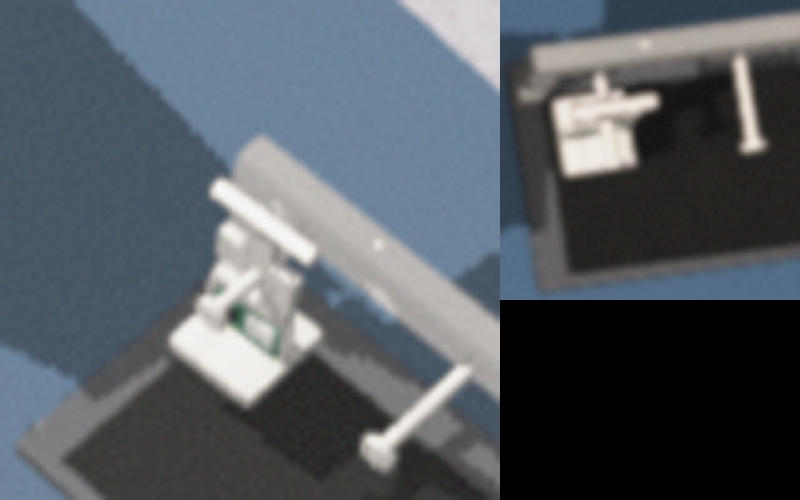

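```bash
python3 - <<'E'
from st import *
s=cap('side')
q=np.array([.6123,-.2663,.112]);c=pins(q)[0]
L=np.array([[0,23,31],[0,-23,31],[-22,20,-49],[-22,-20,-49],[22,-20,-49]])/1e3
U=np.array([[218,187],[311,253],[172,343],[247,403],[320,328]])/5.+[380,240]-.4
def pr(v):
    cr,sr=np.cos(v[3]),np.sin(v[3]);Rx=np.array([[1,0,0],[0,cr,-sr],[0,sr,cr]])
    return proj(s,((L@Rx.T)@Rz(v[4]).T+v[:3])@Rz(q[2]).T+c)
S=least_squares(lambda v:np.r_[(pr(v)-U).ravel(),v[1]*200,v[2]*200],[0,0,0,0,0]);print(S.x,S.fun)
E
```

```text
[ 0.0011  0.0021 -0.0006 -0.0518  0.0559] [-0.3912 -0.6786  0.9333 -0.2097 -0.8412  0.0799  0.5322 -0.0546 -0.1751
  0.9726  0.4178 -0.1261]
```

Call:
play_rows(
  commands=[
    {"fingers": 1, "tx": 0.03, "ty": -0.0028, "tz": 0, "ax": 0, "ay": 0, "az": 0},
    {"fingers": 1, "tx": 0.06, "ty": -0.0028, "tz": 0, "ax": 0, "ay": 0, "az": 0},
    {"fingers": 1, "tx": 0.09, "ty": -0.0028, "tz": 0, "ax": 0, "ay": 0, "az": 0},
    {"fingers": 1, "tx": 0.115, "ty": -0.0028, "tz": 0, "ax": 0, "ay": 0, "az": 0},
    {"fingers": 1, "tx": 0.135, "ty": -0.0028, "tz": 0, "ax": 0, "ay": 0, "az": 0},
  ],
)

```text
time_s: 16.55
tcp_pos: [0.5464, 0.0912, 0.2154]
ee_rot: [[-0.002, 0.03, -1.0], [-0.001, -1.0, -0.03], [-1.0, 0.001, 0.002]]
wrist_force: [0.0, -0.6, -1.5]
gripper_width: 0.161
```

Call:
play_rows(
  commands=[
    {"fingers": 1, "tx": 0.015, "ty": 0, "tz": 0, "ax": 0, "ay": 0, "az": 0},
    {"fingers": 1, "tx": 0.027, "ty": 0, "tz": 0, "ax": 0, "ay": 0, "az": 0},
    {"fingers": 1, "tx": 0.0355, "ty": 0, "tz": 0, "ax": 0, "ay": 0, "az": 0},
    {"fingers": 1, "tx": 0.0355, "ty": 0, "tz": 0, "ax": 0, "ay": 0, "az": 0},
    {"fingers": 1, "tx": 0.0355, "ty": 0, "tz": 0, "ax": 0, "ay": 0, "az": 0},
  ],
)

```text
time_s: 16.97
tcp_pos: [0.5473, 0.0926, 0.1907]
ee_rot: [[0.0, 0.032, -0.999], [-0.0, -0.999, -0.032], [-1.0, 0.0, -0.0]]
wrist_force: [0.5, -0.1, -0.6]
gripper_width: 0.16
```

```bash
python3 - <<'E'
from st import *
st=r.sense();print(st['tcp_pos'],st['wrist_force'])
P=np.array([.5778,.0931,.19])-Rz(np.radians(1.9))@[.007,0,0];P[2]=.19;plan(P,1.9)
E
```

```text
[0.5473 0.0926 0.1907] [ 0.548  -0.0977 -0.6119]
t [ 0.001   0.0006 -0.0313] a [-0.0005 -0.0001 -0.0001]
```

Call:
play_rows(
  commands=[
    {"fingers": 1, "tx": 0, "ty": 0, "tz": -0.008, "ax": 0, "ay": 0, "az": 0},
    {"fingers": 1, "tx": 0, "ty": 0, "tz": -0.015, "ax": 0, "ay": 0, "az": 0},
    {"fingers": 1, "tx": 0, "ty": 0, "tz": -0.022, "ax": 0, "ay": 0, "az": 0},
    {"fingers": 1, "tx": 0, "ty": 0, "tz": -0.027, "ax": 0, "ay": 0, "az": 0},
    {"fingers": 1, "tx": 0, "ty": 0, "tz": -0.031, "ax": 0, "ay": 0, "az": 0},
  ],
)

```text
time_s: 17.38
tcp_pos: [0.5709, 0.0939, 0.1906]
ee_rot: [[0.0, 0.032, -0.999], [0.0, -0.999, -0.032], [-1.0, -0.0, -0.0]]
wrist_force: [-0.5, 0.0, -0.6]
gripper_width: 0.159
```

Call:
play_rows(
  commands=[
    {"fingers": 1, "tx": 0, "ty": 0, "tz": 0, "ax": 0, "ay": 0, "az": 0},
    {"fingers": 1, "tx": 0, "ty": 0, "tz": 0, "ax": 0, "ay": 0, "az": 0},
    {"fingers": 1, "tx": -0.005, "ty": 0, "tz": 0, "ax": 0, "ay": 0, "az": 0},
    {"fingers": 1, "tx": -0.01, "ty": 0, "tz": 0, "ax": 0, "ay": 0, "az": 0},
    {"fingers": 1, "tx": -0.02, "ty": 0, "tz": 0, "ax": 0, "ay": 0, "az": 0},
  ],
)

```text
time_s: 17.8
tcp_pos: [0.5695, 0.0936, 0.2051]
ee_rot: [[-0.002, 0.032, -0.999], [-0.0, -0.999, -0.032], [-1.0, 0.0, 0.002]]
wrist_force: [-0.7, 0.1, -3.0]
gripper_width: 0.162
```

Call:
play_rows(
  commands=[
    {"fingers": 1, "tx": -0.02, "ty": 0, "tz": 0, "ax": 0, "ay": 0, "az": 0},
    {"fingers": 1, "tx": -0.045, "ty": 0, "tz": 0, "ax": 0, "ay": 0, "az": 0},
    {"fingers": 1, "tx": -0.07, "ty": 0, "tz": 0, "ax": 0, "ay": 0, "az": 0},
    {"fingers": 1, "tx": -0.095, "ty": 0, "tz": 0, "ax": 0, "ay": 0, "az": 0},
    {"fingers": 1, "tx": -0.12, "ty": 0, "tz": 0, "ax": 0, "ay": 0, "az": 0},
  ],
)

```text
time_s: 18.22
tcp_pos: [0.5699, 0.0937, 0.297]
ee_rot: [[0.0, 0.032, -0.999], [0.0, -0.999, -0.032], [-1.0, -0.0, -0.0]]
wrist_force: [-0.1, -0.0, -3.5]
gripper_width: 0.156
```

Call:
play_rows(
  commands=[
    {"fingers": 1, "tx": -0.025, "ty": 0, "tz": 0, "ax": 0, "ay": 0, "az": 0},
    {"fingers": 1, "tx": -0.05, "ty": 0, "tz": 0, "ax": 0, "ay": 0, "az": 0},
    {"fingers": 1, "tx": -0.075, "ty": 0, "tz": 0, "ax": 0, "ay": 0, "az": 0},
    {"fingers": 1, "tx": -0.1, "ty": 0, "tz": 0, "ax": 0, "ay": 0, "az": 0},
    {"fingers": 1, "tx": -0.1, "ty": 0, "tz": 0, "ax": 0, "ay": 0, "az": 0},
  ],
)

```text
time_s: 18.63
tcp_pos: [0.5715, 0.0938, 0.3756]
ee_rot: [[0.009, 0.032, -0.999], [0.002, -0.999, -0.032], [-1.0, -0.002, -0.009]]
wrist_force: [0.6, 0.2, -1.8]
gripper_width: 0.161
```

```bash
cat >> st.py <<'E'
def carried(p,st,fn=None):
    """fit carrier on the fork in side picture: bar x, e (y on the fork), dz, pitch, yaw relative to the fork. Uses bright parts, masked to the lower carrier (foot+plate)"""
    o=st['tcp_pos'];F=np.stack([-st['ee_rot'][:,2],-st['ee_rot'][:,1],-st['ee_rot'][:,0]],1)
    foot=box(-22,22,-20,20,-49,-45)
    pl=lambda v:((foot@Rz(v[3]).T+[v[0],v[1],-.1425+v[2]])@F.T+o)
    u=proj(p,pl([.0095,0,0,0]));return u
E
python3 - <<'E'
from st import *
st=r.sense();print(st['time_s'],st['tcp_pos']);force(6)
s=cap('side');t=cap('top')
a,b=stand([s])[:2],stand([t])[:2];print(a,b)
q=stand([s,t])[0];print(q);plan(tcp([.6123,-.2663,.112],1,-.010,-.032,.37),6.4)
E
```

```text
18.6333 [0.5715 0.0938 0.3756]
F [-0.1903 -0.0318 -3.2761] sd [0.1577 0.1179 0.2588]
(array([ 0.6127, -0.2659,  0.116 ]), np.float64(55.151259448108995)) (array([ 0.6118, -0.2659,  0.1084]), np.float64(31.6053594196087))
[ 0.6122 -0.266   0.112 ]
t [-0.0007  0.5237 -0.0498] a [-0.0253  0.0007 -0.0002]
```

Call:
play_rows(
  commands=[
    {"fingers": 1, "tx": 0, "ty": 0.015, "tz": -0.002, "ax": 0, "ay": 0, "az": 0},
    {"fingers": 1, "tx": 0, "ty": 0.045, "tz": -0.005, "ax": 0, "ay": 0, "az": 0},
    {"fingers": 1, "tx": 0, "ty": 0.085, "tz": -0.009, "ax": 0, "ay": 0, "az": 0},
    {"fingers": 1, "tx": 0, "ty": 0.125, "tz": -0.012, "ax": 0, "ay": 0, "az": 0},
    {"fingers": 1, "tx": 0, "ty": 0.165, "tz": -0.016, "ax": 0, "ay": 0, "az": 0},
  ],
)

```text
time_s: 19.45
tcp_pos: [0.5861, -0.0312, 0.3703]
ee_rot: [[-0.0, 0.033, -0.999], [-0.0, -0.999, -0.033], [-1.0, 0.0, 0.0]]
wrist_force: [1.1, 0.1, -2.8]
gripper_width: 0.156
```

Call:
play_rows(
  commands=[
    {"fingers": 1, "tx": 0, "ty": 0.04, "tz": -0.004, "ax": -0.005, "ay": 0, "az": 0},
    {"fingers": 1, "tx": 0, "ty": 0.08, "tz": -0.008, "ax": -0.01, "ay": 0, "az": 0},
    {"fingers": 1, "tx": 0, "ty": 0.12, "tz": -0.011, "ax": -0.015, "ay": 0, "az": 0},
    {"fingers": 1, "tx": 0, "ty": 0.16, "tz": -0.015, "ax": -0.02, "ay": 0, "az": 0},
    {"fingers": 1, "tx": 0, "ty": 0.2, "tz": -0.019, "ax": -0.0253, "ay": 0, "az": 0},
  ],
)

```text
time_s: 19.87
tcp_pos: [0.605, -0.1812, 0.3702]
ee_rot: [[-0.001, 0.112, -0.994], [-0.0, -0.994, -0.112], [-1.0, 0.0, 0.001]]
wrist_force: [-0.3, -0.3, -3.3]
gripper_width: 0.162
```

Call:
play_rows(
  commands=[
    {"fingers": 1, "tx": 0, "ty": 0.04, "tz": 0, "ax": 0, "ay": 0, "az": 0},
    {"fingers": 1, "tx": 0, "ty": 0.075, "tz": 0, "ax": 0, "ay": 0, "az": 0},
    {"fingers": 1, "tx": 0, "ty": 0.105, "tz": 0, "ax": 0, "ay": 0, "az": 0},
    {"fingers": 1, "tx": 0, "ty": 0.13, "tz": 0, "ax": 0, "ay": 0, "az": 0},
    {"fingers": 1, "tx": 0, "ty": 0.145, "tz": 0, "ax": 0, "ay": 0, "az": 0},
  ],
)

```text
time_s: 20.28
tcp_pos: [0.6169, -0.29, 0.3694]
ee_rot: [[-0.002, 0.109, -0.994], [-0.0, -0.994, -0.109], [-1.0, 0.0, 0.002]]
wrist_force: [-0.5, -0.1, -3.3]
gripper_width: 0.165
```

Call:
play_rows(
  commands=[
    {"fingers": 1, "tx": 0, "ty": 0, "tz": 0, "ax": 0, "ay": 0, "az": 0},
    {"fingers": 1, "tx": 0, "ty": 0, "tz": 0, "ax": 0, "ay": 0, "az": 0},
    {"fingers": 1, "tx": 0, "ty": 0, "tz": 0, "ax": 0, "ay": 0, "az": 0},
  ],
)

```text
time_s: 20.53
tcp_pos: [0.6173, -0.2865, 0.3704]
ee_rot: [[-0.0, 0.112, -0.994], [0.0, -0.994, -0.112], [-1.0, -0.0, 0.0]]
wrist_force: [0.7, -0.3, -3.5]
gripper_width: 0.163
```

```bash
python3 - <<'E'
from st import *
print(r.sense()['tcp_pos']);plan(tcp([.6122,-.2662,.112],1,-.0095,-.032,.2365),6.4)
E
```

```text
[ 0.6173 -0.2865  0.3704]
t [ 0.1785  0.0151 -0.0023] a [0.0001 0.0001 0.0001]
```

Call:
play_rows(
  commands=[
    {"fingers": 1, "tx": 0, "ty": 0.01, "tz": -0.002, "ax": 0, "ay": 0, "az": 0},
    {"fingers": 1, "tx": 0.02, "ty": 0.0151, "tz": -0.0023, "ax": 0, "ay": 0, "az": 0},
    {"fingers": 1, "tx": 0.045, "ty": 0.0151, "tz": -0.0023, "ax": 0, "ay": 0, "az": 0},
    {"fingers": 1, "tx": 0.07, "ty": 0.0151, "tz": -0.0023, "ax": 0, "ay": 0, "az": 0},
    {"fingers": 1, "tx": 0.095, "ty": 0.0151, "tz": -0.0023, "ax": 0, "ay": 0, "az": 0},
  ],
)

```text
time_s: 20.95
tcp_pos: [0.6206, -0.2975, 0.2989]
ee_rot: [[0.001, 0.113, -0.994], [-0.0, -0.994, -0.113], [-1.0, 0.0, -0.001]]
wrist_force: [0.7, -0.1, -3.4]
gripper_width: 0.164
```

Call:
play_rows(
  commands=[
    {"fingers": 1, "tx": 0.025, "ty": 0, "tz": 0, "ax": 0, "ay": 0, "az": 0},
    {"fingers": 1, "tx": 0.05, "ty": 0, "tz": 0, "ax": 0, "ay": 0, "az": 0},
    {"fingers": 1, "tx": 0.07, "ty": 0, "tz": 0, "ax": 0, "ay": 0, "az": 0},
    {"fingers": 1, "tx": 0.083, "ty": 0, "tz": 0, "ax": 0, "ay": 0, "az": 0},
    {"fingers": 1, "tx": 0.083, "ty": 0, "tz": 0, "ax": 0, "ay": 0, "az": 0},
  ],
)

```text
time_s: 21.37
tcp_pos: [0.6195, -0.2972, 0.2343]
ee_rot: [[-0.005, 0.112, -0.994], [0.002, -0.994, -0.112], [-1.0, -0.002, 0.004]]
wrist_force: [-0.6, 1.2, -3.3]
gripper_width: 0.159
```

Call:
play_rows(
  commands=[
    {"fingers": 1, "tx": 0, "ty": 0, "tz": 0, "ax": 0, "ay": 0, "az": 0},
    {"fingers": 1, "tx": 0, "ty": 0, "tz": 0, "ax": 0, "ay": 0, "az": 0},
    {"fingers": 1, "tx": 0, "ty": 0, "tz": 0, "ax": 0, "ay": 0, "az": 0},
  ],
)

```text
time_s: 21.62
tcp_pos: [0.6211, -0.2983, 0.2387]
ee_rot: [[0.003, 0.112, -0.994], [-0.001, -0.994, -0.112], [-1.0, 0.001, -0.003]]
wrist_force: [0.4, -0.3, -2.9]
gripper_width: 0.159
```

```bash
cat >> st.py <<'E'
def efit(q,i):
    """foot of the carried carrier seen against the dark base: fit e,bar x,yaw with bright mask (foot polygon only, one-sided lower edges)"""
    st=r.sense();s=cap('side');o=st['tcp_pos'];F=np.stack([-st['ee_rot'][:,2],-st['ee_rot'][:,1],-st['ee_rot'][:,0]],1)
    foot=box(-22,22,-20,20,-49,-45)
    pl=lambda v:proj(s,(foot@Rz(v[2]).T+[v[0],v[1],-.1425])@F.T+o)
    g=s['image'].astype(float).min(2)
    # intensity profile crossings along the normals of the two lower edges and left/right corners
    def res(v):
        u=pl(v);lo=u[[2,0,4]] # (x-,y+),(x-,y-),(x+,y-) at bottom: indices of box order x,y,z
        return u
    u=pl([.0095,0,0]);C={'L':u[2],'F':u[0],'Rt':u[4]}
    out={}
    for n,(A,B) in{'front':('L','F'),'right':('F','Rt')}.items():
        a,b=C[A],C[B];d=(b-a)/np.linalg.norm(b-a);nrm=np.array([-d[1],d[0]]);  # outward: downwards
        if nrm[1]<0:nrm=-nrm
        v=[]
        for k in np.linspace(.2,.8,9):
            h=np.arange(-5,5.01,.1);P=a+k*(b-a)+h[:,None]*nrm
            pr=cv2.remap(g.astype(np.float32),P[None,:,0].astype(np.float32),P[None,:,1].astype(np.float32),cv2.INTER_LINEAR)[0]
            pr=cv2.GaussianBlur(pr[None],(0,0),3)[0];j=np.argmin(np.gradient(pr));v.append(h[j])
        out[n]=(np.median(v),np.std(v),np.round(v,1))
        J=[]
        for dv in([.001,0,0],[0,.001,0]):
            J.append(((pl(np.array([.0095,0,0])+dv)-u)[[2,0,4]]).mean(0)@nrm)
        out[n]+=(np.round(J,3),)
    for n in out: print(n,'edge shift px',out[n][0],'sd',out[n][1],out[n][2],'px/mm for bar x, e',out[n][3])
    A=np.array([out['front'][3],out['right'][3]]);print('bar x shift, e (mm):',np.linalg.solve(A,[out['front'][0],out['right'][0]]))
    print('fork local',Rz(-q[2])@(o-pins(q)[i]),o)
    return s
E
python3 - <<'E'
from st import *
q=[.6122,-.2662,.112]
s=efit(q,1);cv2.imwrite('pics/s14.png',s['image'][:,:,::-1]);plan(tcp(q,1,-.0095,.0015,.2365),6.4)
E
```

```text
front edge shift px 0.49999999999998046 sd 0.13146843962443544 [0.5 0.5 0.5 0.2 0.3 0.5 0.6 0.6 0.6] px/mm for bar x, e [-0.471  0.003]
right edge shift px 0.09999999999998188 sd 0.2309401076758495 [ 0.1 -0.  -0.   0.1 -0.1 -0.   0.6  0.5  0.3] px/mm for bar x, e [ 0.003 -0.557]
bar x shift, e (mm): [-1.0628 -0.1853]
fork local [-0.0088 -0.0329  0.1537] [ 0.6211 -0.2983  0.2387]
t [ 0.0027 -0.0458  0.0008] a [ 0.     -0.0008 -0.0004]
```

Call:
play_rows(
  commands=[
    {"fingers": 1, "tx": 0.001, "ty": -0.004, "tz": 0, "ax": 0, "ay": 0, "az": 0},
    {"fingers": 1, "tx": 0.001, "ty": -0.01, "tz": 0, "ax": 0, "ay": 0, "az": 0},
    {"fingers": 1, "tx": 0.001, "ty": -0.017, "tz": 0, "ax": 0, "ay": 0, "az": 0},
    {"fingers": 1, "tx": 0.001, "ty": -0.024, "tz": 0, "ax": 0, "ay": 0, "az": 0},
    {"fingers": 1, "tx": 0.001, "ty": -0.031, "tz": 0, "ax": 0, "ay": 0, "az": 0},
  ],
)

```text
time_s: 22.08
tcp_pos: [0.6177, -0.2743, 0.2363]
ee_rot: [[0.0, 0.112, -0.994], [0.0, -0.994, -0.112], [-1.0, -0.0, -0.0]]
wrist_force: [-0.5, -0.2, -3.3]
gripper_width: 0.158
```

```bash
python3 - <<'E'
from st import *
q=[.6122,-.2662,.112];o=r.sense()['tcp_pos'];print(o,Rz(-q[2])@(o-pins(q)[1]));plan(tcp(q,1,-.0095,.0015,.2365),6.4)
E
```

```text
[ 0.6177 -0.2743  0.2363] [-0.0095 -0.0086  0.1513]
t [-0.0002 -0.0135  0.    ] a [ 0.0001 -0.      0.    ]
```

Call:
play_rows(
  commands=[
    {"fingers": 1, "tx": 0, "ty": -0.006, "tz": 0, "ax": 0, "ay": 0, "az": 0},
    {"fingers": 1, "tx": 0, "ty": -0.01, "tz": 0, "ax": 0, "ay": 0, "az": 0},
    {"fingers": 1, "tx": 0, "ty": -0.0138, "tz": 0, "ax": 0, "ay": 0, "az": 0},
    {"fingers": 1, "tx": 0, "ty": -0.0138, "tz": 0, "ax": 0, "ay": 0, "az": 0},
    {"fingers": 1, "tx": 0, "ty": -0.0138, "tz": 0, "ax": 0, "ay": 0, "az": 0},
  ],
)

```text
time_s: 22.5
tcp_pos: [0.6167, -0.2647, 0.2364]
ee_rot: [[0.0, 0.112, -0.994], [-0.0, -0.994, -0.112], [-1.0, 0.0, -0.0]]
wrist_force: [0.1, -0.6, -2.5]
gripper_width: 0.157
```

```bash
python3 - <<'E'
from st import *
s=efit([.6122,-.2662,.112],1)
E
```

```text
front edge shift px -1.7763568394002505e-14 sd 0.14740554623801724 [-0.2 -0.1  0.1  0.3 -0.  -0.1 -0.  -0.   0.2] px/mm for bar x, e [-0.464  0.003]
right edge shift px 0.19999999999998153 sd 0.1987615979999806 [-0.   0.1  0.1  0.2  0.2  0.3  0.6  0.5 -0. ] px/mm for bar x, e [ 0.003 -0.54 ]
bar x shift, e (mm): [-0.0024 -0.3704]
fork local [-0.0094  0.001   0.1514] [ 0.6167 -0.2647  0.2364]
```

Call:
play_rows(
  commands=[
    {"fingers": 1, "tx": 0, "ty": -0.0008, "tz": 0, "ax": 0, "ay": 0, "az": 0},
    {"fingers": 1, "tx": 0.003, "ty": -0.0008, "tz": 0, "ax": 0, "ay": 0, "az": 0},
    {"fingers": 1, "tx": 0.007, "ty": -0.0008, "tz": 0, "ax": 0, "ay": 0, "az": 0},
    {"fingers": 1, "tx": 0.011, "ty": -0.0008, "tz": 0, "ax": 0, "ay": 0, "az": 0},
    {"fingers": 1, "tx": 0.014, "ty": -0.0008, "tz": 0, "ax": 0, "ay": 0, "az": 0},
  ],
)

```text
time_s: 22.97
tcp_pos: [0.6165, -0.2642, 0.2253]
ee_rot: [[-0.0, 0.111, -0.994], [0.0, -0.994, -0.111], [-1.0, -0.0, 0.0]]
wrist_force: [0.6, -0.2, -2.1]
gripper_width: 0.157
```

Call:
play_rows(
  commands=[
    {"fingers": 1, "tx": 0.002, "ty": 0, "tz": 0, "ax": 0, "ay": 0, "az": 0},
    {"fingers": 1, "tx": 0.005, "ty": 0, "tz": 0, "ax": 0, "ay": 0, "az": 0},
    {"fingers": 1, "tx": 0.0065, "ty": 0, "tz": 0, "ax": 0, "ay": 0, "az": 0},
    {"fingers": 1, "tx": 0.0065, "ty": 0, "tz": 0, "ax": 0, "ay": 0, "az": 0},
    {"fingers": 1, "tx": 0.0065, "ty": 0, "tz": 0, "ax": 0, "ay": 0, "az": 0},
  ],
)

```text
time_s: 23.38
tcp_pos: [0.6166, -0.2642, 0.2209]
ee_rot: [[0.0, 0.111, -0.994], [-0.0, -0.994, -0.111], [-1.0, 0.0, -0.0]]
wrist_force: [0.1, -0.3, -1.9]
gripper_width: 0.159
```

```bash
python3 - <<'E'
from st import *
force(10);s=efit([.6122,-.2662,.112],1);cv2.imwrite('pics/s15.png',s['image'][:,:,::-1])
E
```

```text
F [ 0.1322  0.0194 -1.1697] sd [0.1334 0.1076 0.2087]
front edge shift px -2.0000000000000107 sd 0.17638342073763874 [-2.1 -2.1 -1.8 -2.1 -2.1 -2.  -1.8 -1.8 -1.6] px/mm for bar x, e [-0.461  0.003]
right edge shift px 0.29999999999998117 sd 0.14740554623801724 [0.2 0.1 0.2 0.3 0.3 0.3 0.4 0.5 0.6] px/mm for bar x, e [ 0.003 -0.535]
bar x shift, e (mm): [ 4.3349 -0.5364]
fork local [-0.0094  0.0015  0.1359] [ 0.6166 -0.2642  0.2209]
```

Call:
play_rows(
  commands=[
    {"fingers": 1, "tx": 0, "ty": 0, "tz": 0.007, "ax": 0, "ay": 0, "az": 0},
    {"fingers": 1, "tx": 0, "ty": 0, "tz": 0.015, "ax": 0, "ay": 0, "az": 0},
    {"fingers": 1, "tx": 0, "ty": 0, "tz": 0.025, "ax": 0, "ay": 0, "az": 0},
    {"fingers": 1, "tx": 0, "ty": 0, "tz": 0.04, "ax": 0, "ay": 0, "az": 0},
    {"fingers": 1, "tx": 0, "ty": 0, "tz": 0.055, "ax": 0, "ay": 0, "az": 0},
  ],
)

```text
time_s: 24.35
tcp_pos: [0.5744, -0.2688, 0.2208]
ee_rot: [[-0.0, 0.111, -0.994], [0.0, -0.994, -0.111], [-1.0, -0.0, 0.0]]
wrist_force: [-0.0, -0.1, -0.9]
gripper_width: 0.155
```

Call:
play_rows(
  commands=[
    {"fingers": 1, "tx": -0.03, "ty": 0, "tz": 0.01, "ax": 0, "ay": 0, "az": 0},
    {"fingers": 1, "tx": -0.07, "ty": 0, "tz": 0.01, "ax": 0, "ay": 0, "az": 0},
    {"fingers": 1, "tx": -0.11, "ty": 0, "tz": 0.01, "ax": 0, "ay": 0, "az": 0},
    {"fingers": 1, "tx": -0.13, "ty": -0.02, "tz": 0.01, "ax": 0, "ay": 0, "az": 0},
    {"fingers": 1, "tx": -0.13, "ty": -0.06, "tz": 0.01, "ax": 0, "ay": 0, "az": 0},
  ],
)

```text
time_s: 24.77
tcp_pos: [0.564, -0.2274, 0.3233]
ee_rot: [[0.009, 0.108, -0.994], [-0.004, -0.994, -0.108], [-1.0, 0.005, -0.009]]
wrist_force: [1.4, -0.1, -1.6]
gripper_width: 0.161
```

Call:
play_rows(
  commands=[
    {"fingers": 1, "tx": 0, "ty": -0.045, "tz": 0, "ax": 0, "ay": 0, "az": 0},
    {"fingers": 1, "tx": 0, "ty": -0.095, "tz": 0, "ax": 0, "ay": 0, "az": 0},
    {"fingers": 1, "tx": 0, "ty": -0.145, "tz": 0, "ax": 0, "ay": 0, "az": 0},
    {"fingers": 1, "tx": 0, "ty": -0.195, "tz": 0, "ax": 0, "ay": 0, "az": 0},
    {"fingers": 1, "tx": 0, "ty": -0.245, "tz": 0, "ax": 0, "ay": 0, "az": 0},
  ],
)

```text
time_s: 25.18
tcp_pos: [0.5412, -0.0411, 0.3187]
ee_rot: [[0.001, 0.111, -0.994], [0.0, -0.994, -0.111], [-1.0, -0.0, -0.001]]
wrist_force: [0.6, 0.1, -1.7]
gripper_width: 0.157
```

```bash
python3 - <<'E'
from st import *
print(r.sense()['tcp_pos']);P=np.array([.5731,.1657,0])-Rz(np.radians(4.3))@[.031,0,0];P[2]=.312;print(P);plan(P,4.3)
E
```

```text
[ 0.5412 -0.0411  0.3187]
[0.5422 0.1634 0.312 ]
t [ 0.009  -0.2708 -0.0315] a [ 0.0115 -0.0002  0.    ]
```

Call:
play_rows(
  commands=[
    {"fingers": 1, "tx": 0, "ty": -0.05, "tz": -0.006, "ax": 0.002, "ay": 0, "az": 0},
    {"fingers": 1, "tx": 0, "ty": -0.1, "tz": -0.012, "ax": 0.004, "ay": 0, "az": 0},
    {"fingers": 1, "tx": 0, "ty": -0.145, "tz": -0.017, "ax": 0.006, "ay": 0, "az": 0},
    {"fingers": 1, "tx": 0, "ty": -0.19, "tz": -0.022, "ax": 0.008, "ay": 0, "az": 0},
    {"fingers": 1, "tx": 0, "ty": -0.225, "tz": -0.026, "ax": 0.0115, "ay": 0, "az": 0},
  ],
)

```text
time_s: 25.6
tcp_pos: [0.5422, 0.1295, 0.3187]
ee_rot: [[0.001, 0.076, -0.997], [0.001, -0.997, -0.076], [-1.0, -0.001, -0.001]]
wrist_force: [0.7, 0.1, -1.2]
gripper_width: 0.159
```

Call:
play_rows(
  commands=[
    {"fingers": 1, "tx": 0.009, "ty": -0.015, "tz": -0.002, "ax": 0, "ay": 0, "az": 0},
    {"fingers": 1, "tx": 0.009, "ty": -0.026, "tz": -0.004, "ax": 0, "ay": 0, "az": 0},
    {"fingers": 1, "tx": 0.009, "ty": -0.026, "tz": -0.004, "ax": 0, "ay": 0, "az": 0},
    {"fingers": 1, "tx": 0.009, "ty": -0.026, "tz": -0.004, "ax": 0, "ay": 0, "az": 0},
    {"fingers": 1, "tx": 0.009, "ty": -0.026, "tz": -0.004, "ax": 0, "ay": 0, "az": 0},
  ],
)

```text
time_s: 26.02
tcp_pos: [0.5447, 0.146, 0.3118]
ee_rot: [[0.0, 0.074, -0.997], [-0.0, -0.997, -0.074], [-1.0, 0.0, -0.0]]
wrist_force: [-0.4, -0.6, -0.6]
gripper_width: 0.156
```

```bash
python3 - <<'E'
from st import *
print(r.sense()['tcp_pos']);P=np.array([.5731,.1657,0])-Rz(np.radians(4.3))@[.031,0,0];P[2]=.190;plan(P,4.3)
s=cap('side','s16.png');t=cap('top','t16.png')
print(stand([s])[:2],stand([t])[:2])
E
```

```text
[0.5447 0.146  0.3118]
t [ 0.1624 -0.0234  0.0017] a [-0.0003 -0.     -0.0001]
(array([ 0.6127, -0.267 ,  0.1292]), np.float64(72.1200217922159)) (array([ 0.612 , -0.2652,  0.1156]), np.float64(54.86858070779221))
```

Call:
play_rows(
  commands=[
    {"fingers": 1, "tx": 0, "ty": -0.018, "tz": 0.0017, "ax": 0, "ay": 0, "az": 0},
    {"fingers": 1, "tx": 0.02, "ty": -0.0234, "tz": 0.0017, "ax": 0, "ay": 0, "az": 0},
    {"fingers": 1, "tx": 0.05, "ty": -0.0234, "tz": 0.0017, "ax": 0, "ay": 0, "az": 0},
    {"fingers": 1, "tx": 0.08, "ty": -0.0234, "tz": 0.0017, "ax": 0, "ay": 0, "az": 0},
    {"fingers": 1, "tx": 0.11, "ty": -0.0234, "tz": 0.0017, "ax": 0, "ay": 0, "az": 0},
  ],
)

```text
time_s: 26.53
tcp_pos: [0.5422, 0.1647, 0.2286]
ee_rot: [[0.001, 0.075, -0.997], [0.001, -0.997, -0.075], [-1.0, -0.001, -0.001]]
wrist_force: [-0.4, -0.3, -2.1]
gripper_width: 0.158
```

Call:
play_rows(
  commands=[
    {"fingers": 1, "tx": 0.02, "ty": 0, "tz": 0, "ax": 0, "ay": 0, "az": 0},
    {"fingers": 1, "tx": 0.04, "ty": 0, "tz": 0, "ax": 0, "ay": 0, "az": 0},
    {"fingers": 1, "tx": 0.0524, "ty": 0, "tz": 0, "ax": 0, "ay": 0, "az": 0},
    {"fingers": 1, "tx": 0.0524, "ty": 0, "tz": 0, "ax": 0, "ay": 0, "az": 0},
    {"fingers": 1, "tx": 0.0524, "ty": 0, "tz": 0, "ax": 0, "ay": 0, "az": 0},
  ],
)

```text
time_s: 26.95
tcp_pos: [0.5424, 0.1647, 0.19]
ee_rot: [[0.0, 0.075, -0.997], [-0.0, -0.997, -0.075], [-1.0, 0.0, -0.0]]
wrist_force: [-0.5, 0.2, -1.7]
gripper_width: 0.159
```

```bash
python3 - <<'E'
from st import *
st=r.sense();print(st['tcp_pos'],st['wrist_force'])
P=np.array([.5731,.1657,0])-Rz(np.radians(4.3))@[.0075,0,0];P[2]=.19;plan(P,4.3)
E
```

```text
[0.5424 0.1647 0.19  ] [-0.4953  0.1806 -1.6557]
t [-0.      0.0017 -0.0309] a [ 0.0001 -0.     -0.0001]
```

Call:
play_rows(
  commands=[
    {"fingers": 1, "tx": 0, "ty": 0.0008, "tz": -0.008, "ax": 0, "ay": 0, "az": 0},
    {"fingers": 1, "tx": 0, "ty": 0.0008, "tz": -0.015, "ax": 0, "ay": 0, "az": 0},
    {"fingers": 1, "tx": 0, "ty": 0.0008, "tz": -0.022, "ax": 0, "ay": 0, "az": 0},
    {"fingers": 1, "tx": 0, "ty": 0.0008, "tz": -0.027, "ax": 0, "ay": 0, "az": 0},
    {"fingers": 1, "tx": 0, "ty": 0.0008, "tz": -0.0315, "ax": 0, "ay": 0, "az": 0},
  ],
)

```text
time_s: 27.37
tcp_pos: [0.5664, 0.1659, 0.1901]
ee_rot: [[0.0, 0.075, -0.997], [0.0, -0.997, -0.075], [-1.0, -0.0, -0.0]]
wrist_force: [-0.5, -0.5, -0.8]
gripper_width: 0.158
```

Call:
play_rows(
  commands=[
    {"fingers": 1, "tx": 0, "ty": 0, "tz": 0, "ax": 0, "ay": 0, "az": 0},
    {"fingers": 1, "tx": 0, "ty": 0, "tz": 0, "ax": 0, "ay": 0, "az": 0},
    {"fingers": 1, "tx": -0.005, "ty": 0, "tz": 0, "ax": 0, "ay": 0, "az": 0},
    {"fingers": 1, "tx": -0.01, "ty": 0, "tz": 0, "ax": 0, "ay": 0, "az": 0},
    {"fingers": 1, "tx": -0.02, "ty": 0, "tz": 0, "ax": 0, "ay": 0, "az": 0},
  ],
)

```text
time_s: 27.78
tcp_pos: [0.565, 0.1657, 0.2044]
ee_rot: [[-0.002, 0.075, -0.997], [-0.001, -0.997, -0.075], [-1.0, 0.001, 0.002]]
wrist_force: [0.2, 0.4, -3.7]
gripper_width: 0.157
```

Call:
play_rows(
  commands=[
    {"fingers": 1, "tx": -0.02, "ty": 0, "tz": 0, "ax": 0, "ay": 0, "az": 0},
    {"fingers": 1, "tx": -0.045, "ty": 0, "tz": 0, "ax": 0, "ay": 0, "az": 0},
    {"fingers": 1, "tx": -0.07, "ty": 0, "tz": 0, "ax": 0, "ay": 0, "az": 0},
    {"fingers": 1, "tx": -0.095, "ty": 0, "tz": 0, "ax": 0, "ay": 0, "az": 0},
    {"fingers": 1, "tx": -0.12, "ty": 0, "tz": 0, "ax": 0, "ay": 0, "az": 0},
  ],
)

```text
time_s: 28.2
tcp_pos: [0.5654, 0.1658, 0.2963]
ee_rot: [[0.0, 0.076, -0.997], [0.0, -0.997, -0.076], [-1.0, -0.0, -0.0]]
wrist_force: [0.2, 0.8, -3.5]
gripper_width: 0.16
```

Call:
play_rows(
  commands=[
    {"fingers": 1, "tx": -0.025, "ty": 0, "tz": 0, "ax": 0, "ay": 0, "az": 0},
    {"fingers": 1, "tx": -0.05, "ty": 0, "tz": 0, "ax": 0, "ay": 0, "az": 0},
    {"fingers": 1, "tx": -0.075, "ty": 0, "tz": 0, "ax": 0, "ay": 0, "az": 0},
    {"fingers": 1, "tx": -0.1, "ty": 0, "tz": 0, "ax": 0, "ay": 0, "az": 0},
    {"fingers": 1, "tx": -0.1, "ty": 0, "tz": 0, "ax": 0, "ay": 0, "az": 0},
  ],
)

```text
time_s: 28.62
tcp_pos: [0.567, 0.1661, 0.375]
ee_rot: [[0.009, 0.076, -0.997], [0.003, -0.997, -0.076], [-1.0, -0.002, -0.009]]
wrist_force: [1.3, 0.4, -1.3]
gripper_width: 0.16
```

```bash
python3 - <<'E'
from st import *
st=r.sense();print(st['time_s'],st['tcp_pos']);force(6)
s=cap('side','s17.png');t=cap('top','t17.png')
print(stand([s])[:2],stand([t])[:2])
plan(tcp([.6122,-.2662,.112],2,-.010,-.032,.37),6.4)
E
```

```text
28.6167 [0.567  0.1661 0.375 ]
F [ 0.1053  0.236  -3.3062] sd [0.1331 0.11   0.2581]
(array([ 0.612 , -0.266 ,  0.1297]), np.float64(70.24825320325283)) (array([ 0.6118, -0.2649,  0.1122]), np.float64(56.31269291378224))
t [-0.0013  0.728  -0.0296] a [-0.0115  0.0007 -0.0003]
```

Call:
play_rows(
  commands=[
    {"fingers": 1, "tx": 0, "ty": 0.015, "tz": -0.001, "ax": 0, "ay": 0, "az": 0},
    {"fingers": 1, "tx": 0, "ty": 0.045, "tz": -0.002, "ax": 0, "ay": 0, "az": 0},
    {"fingers": 1, "tx": 0, "ty": 0.085, "tz": -0.004, "ax": 0, "ay": 0, "az": 0},
    {"fingers": 1, "tx": 0, "ty": 0.125, "tz": -0.005, "ax": 0, "ay": 0, "az": 0},
    {"fingers": 1, "tx": 0, "ty": 0.165, "tz": -0.007, "ax": 0, "ay": 0, "az": 0},
  ],
)

```text
time_s: 29.43
tcp_pos: [0.5801, 0.0412, 0.3696]
ee_rot: [[-0.0, 0.076, -0.997], [-0.0, -0.997, -0.076], [-1.0, 0.0, 0.0]]
wrist_force: [-0.4, -0.0, -3.7]
gripper_width: 0.16
```

Call:
play_rows(
  commands=[
    {"fingers": 1, "tx": 0, "ty": 0.04, "tz": -0.002, "ax": -0.002, "ay": 0, "az": 0},
    {"fingers": 1, "tx": 0, "ty": 0.08, "tz": -0.004, "ax": -0.004, "ay": 0, "az": 0},
    {"fingers": 1, "tx": 0, "ty": 0.12, "tz": -0.006, "ax": -0.007, "ay": 0, "az": 0},
    {"fingers": 1, "tx": 0, "ty": 0.16, "tz": -0.007, "ax": -0.009, "ay": 0, "az": 0},
    {"fingers": 1, "tx": 0, "ty": 0.2, "tz": -0.008, "ax": -0.0115, "ay": 0, "az": 0},
  ],
)

```text
time_s: 29.85
tcp_pos: [0.5973, -0.1084, 0.3696]
ee_rot: [[-0.0, 0.111, -0.994], [-0.0, -0.994, -0.111], [-1.0, 0.0, 0.0]]
wrist_force: [-0.2, 0.2, -3.3]
gripper_width: 0.157
```

Call:
play_rows(
  commands=[
    {"fingers": 1, "tx": 0, "ty": 0.04, "tz": 0, "ax": 0, "ay": 0, "az": 0},
    {"fingers": 1, "tx": 0, "ty": 0.08, "tz": 0, "ax": 0, "ay": 0, "az": 0},
    {"fingers": 1, "tx": 0, "ty": 0.12, "tz": 0, "ax": 0, "ay": 0, "az": 0},
    {"fingers": 1, "tx": 0, "ty": 0.16, "tz": 0, "ax": 0, "ay": 0, "az": 0},
    {"fingers": 1, "tx": 0, "ty": 0.2, "tz": 0, "ax": 0, "ay": 0, "az": 0},
  ],
)

```text
time_s: 30.27
tcp_pos: [0.6138, -0.2575, 0.3694]
ee_rot: [[-0.001, 0.111, -0.994], [-0.0, -0.994, -0.111], [-1.0, -0.0, 0.001]]
wrist_force: [1.1, -0.0, -2.5]
gripper_width: 0.161
```

Call:
play_rows(
  commands=[
    {"fingers": 1, "tx": 0, "ty": 0.035, "tz": 0, "ax": 0, "ay": 0, "az": 0},
    {"fingers": 1, "tx": 0, "ty": 0.065, "tz": 0, "ax": 0, "ay": 0, "az": 0},
    {"fingers": 1, "tx": 0, "ty": 0.09, "tz": 0, "ax": 0, "ay": 0, "az": 0},
    {"fingers": 1, "tx": 0, "ty": 0.11, "tz": 0, "ax": 0, "ay": 0, "az": 0},
    {"fingers": 1, "tx": 0, "ty": 0.12, "tz": 0, "ax": 0, "ay": 0, "az": 0},
  ],
)

```text
time_s: 30.68
tcp_pos: [0.6237, -0.3475, 0.3685]
ee_rot: [[-0.002, 0.109, -0.994], [-0.0, -0.994, -0.109], [-1.0, -0.0, 0.002]]
wrist_force: [1.1, -0.2, -3.3]
gripper_width: 0.158
```

Call:
play_rows(
  commands=[
    {"fingers": 1, "tx": 0, "ty": 0, "tz": 0, "ax": 0, "ay": 0, "az": 0},
    {"fingers": 1, "tx": 0, "ty": 0, "tz": 0, "ax": 0, "ay": 0, "az": 0},
    {"fingers": 1, "tx": 0, "ty": 0, "tz": 0, "ax": 0, "ay": 0, "az": 0},
  ],
)

```text
time_s: 30.93
tcp_pos: [0.6243, -0.344, 0.3699]
ee_rot: [[-0.0, 0.112, -0.994], [0.0, -0.994, -0.112], [-1.0, -0.0, 0.0]]
wrist_force: [-0.4, 0.1, -2.7]
gripper_width: 0.161
```

```bash
python3 - <<'E'
from st import *
print(r.sense()['tcp_pos']);plan(tcp([.6122,-.2662,.112],2,-.0095,-.032,.2365),6.4)
E
```

```text
[ 0.6243 -0.344   0.3699]
t [ 0.1778  0.0445 -0.0016] a [0.0002 0.     0.0001]
```

Call:
play_rows(
  commands=[
    {"fingers": 1, "tx": 0, "ty": 0.025, "tz": -0.001, "ax": 0, "ay": 0, "az": 0},
    {"fingers": 1, "tx": 0.01, "ty": 0.0445, "tz": -0.0016, "ax": 0, "ay": 0, "az": 0},
    {"fingers": 1, "tx": 0.035, "ty": 0.0445, "tz": -0.0016, "ax": 0, "ay": 0, "az": 0},
    {"fingers": 1, "tx": 0.06, "ty": 0.0445, "tz": -0.0016, "ax": 0, "ay": 0, "az": 0},
    {"fingers": 1, "tx": 0.085, "ty": 0.0445, "tz": -0.0016, "ax": 0, "ay": 0, "az": 0},
  ],
)

```text
time_s: 31.35
tcp_pos: [0.6292, -0.3776, 0.3047]
ee_rot: [[0.0, 0.112, -0.994], [0.001, -0.994, -0.112], [-1.0, -0.001, -0.0]]
wrist_force: [0.7, 1.3, -3.2]
gripper_width: 0.155
```

```bash
python3 - <<'E'
from st import *
print(r.sense()['tcp_pos']);q=[.6122,-.2662,.112]
s=cap('side','s18.png');print(stand([s],q)[:2]);plan(tcp(q,2,-.0095,-.032,.2365),6.4)
E
```

```text
[ 0.6292 -0.3776  0.3047]
(array([ 0.6133, -0.2653,  0.1382]), np.float64(75.95039909387118))
t [ 0.0837  0.0018 -0.0022] a [-0.0001  0.0022  0.0022]
```

Call:
play_rows(
  commands=[
    {"fingers": 1, "tx": 0.025, "ty": 0.001, "tz": -0.001, "ax": 0, "ay": 0, "az": 0},
    {"fingers": 1, "tx": 0.045, "ty": 0.001, "tz": -0.001, "ax": 0, "ay": 0, "az": 0},
    {"fingers": 1, "tx": 0.062, "ty": 0.001, "tz": -0.001, "ax": 0, "ay": 0, "az": 0},
    {"fingers": 1, "tx": 0.07, "ty": 0.001, "tz": -0.001, "ax": 0, "ay": 0, "az": 0},
    {"fingers": 1, "tx": 0.0735, "ty": 0.001, "tz": -0.001, "ax": 0, "ay": 0, "az": 0},
  ],
)

```text
time_s: 31.82
tcp_pos: [0.6298, -0.378, 0.2496]
ee_rot: [[-0.002, 0.112, -0.994], [0.001, -0.994, -0.112], [-1.0, -0.001, 0.002]]
wrist_force: [0.5, -0.1, -3.0]
gripper_width: 0.157
```

Call:
play_rows(
  commands=[
    {"fingers": 1, "tx": 0, "ty": 0, "tz": 0, "ax": 0, "ay": 0, "az": 0},
    {"fingers": 1, "tx": 0, "ty": 0, "tz": 0, "ax": 0, "ay": 0, "az": 0},
    {"fingers": 1, "tx": 0, "ty": 0, "tz": 0, "ax": 0, "ay": 0, "az": 0},
    {"fingers": 1, "tx": 0, "ty": 0, "tz": 0, "ax": 0, "ay": 0, "az": 0},
  ],
)

```text
time_s: 32.15
tcp_pos: [0.6304, -0.3786, 0.2522]
ee_rot: [[0.002, 0.111, -0.994], [-0.001, -0.994, -0.111], [-1.0, 0.001, -0.002]]
wrist_force: [0.6, -0.4, -4.1]
gripper_width: 0.159
```

```bash
python3 - <<'E'
from st import *
q=[.6122,-.2662,.112]
s=efit(q,2);cv2.imwrite('pics/s19.png',s['image'][:,:,::-1]);plan(tcp(q,2,-.0095,.0015,.2365),6.4)
u=proj(s,pins(q)+Rz(q[2])@[-.026,0,0]);print(u)
ref=cv2.imread('pics/s1.png')
x,y=u[2].round().astype(int)
T=ref[y-6:y+7,x-7:x+6]
for f in('s8','s17','s18','s19'):
    I=cv2.imread(f'pics/{f}.png')[y-20:y+21,x-21:x+20];m=cv2.matchTemplate(I,T,cv2.TM_CCOEFF_NORMED);_,v,_,l=cv2.minMaxLoc(m);print(f,v,np.array(l)-14)
E
```

```text
front edge shift px -2.6000000000000085 sd 0.6182412330330447 [-1.3 -1.8 -3.  -2.9 -2.7 -2.6 -2.8 -2.5 -1.4] px/mm for bar x, e [-0.49   0.003]
right edge shift px 0.3999999999999808 sd 2.0231987873991284 [ 0.4  0.4  0.3  0.4  0.5  0.4  0.5 -4.4 -4.5] px/mm for bar x, e [ 0.003 -0.603]
bar x shift, e (mm): [ 5.3022 -0.637 ]
fork local [-0.0085 -0.0337  0.1672] [ 0.6304 -0.3786  0.2522]
t [ 0.0205 -0.047   0.0014] a [-0.     -0.0005 -0.0003]
[[422.2023 301.4454]
 [455.4481 329.1352]
 [491.0103 358.7544]]
s8 0.9991374611854553 [0 0]
s17 0.9678699374198914 [0 1]
s18 0.9953505992889404 [0 0]
s19 0.9950163960456848 [0 0]
```

Call:
play_rows(
  commands=[
    {"fingers": 1, "tx": 0.006, "ty": 0, "tz": 0.001, "ax": 0, "ay": 0, "az": 0},
    {"fingers": 1, "tx": 0.012, "ty": 0, "tz": 0.001, "ax": 0, "ay": 0, "az": 0},
    {"fingers": 1, "tx": 0.0185, "ty": 0, "tz": 0.001, "ax": 0, "ay": 0, "az": 0},
    {"fingers": 1, "tx": 0.0185, "ty": 0, "tz": 0.001, "ax": 0, "ay": 0, "az": 0},
    {"fingers": 1, "tx": 0.0185, "ty": 0, "tz": 0.001, "ax": 0, "ay": 0, "az": 0},
  ],
)

```text
time_s: 32.62
tcp_pos: [0.629, -0.3784, 0.2361]
ee_rot: [[-0.002, 0.111, -0.994], [0.001, -0.994, -0.111], [-1.0, -0.001, 0.002]]
wrist_force: [-0.2, -0.4, -2.4]
gripper_width: 0.161
```

```bash
python3 - <<'E'
from st import *
q=[.6122,-.2662,.112]
force(4)
s=efit(q,2);plan(tcp(q,2,-.0095,.0015,.2365),6.4)
look('m20.png',q,2)
E
```

```text
F [ 0.2378  0.0399 -3.0165] sd [0.2672 0.1522 0.2128]
front edge shift px -0.9000000000000146 sd 1.0471595914074108 [-0.7 -1.2 -4.1 -0.9 -0.9 -1.1 -1.  -0.5 -0.5] px/mm for bar x, e [-0.487  0.003]
right edge shift px 0.49999999999998046 sd 2.327983284484549 [ 0.7  0.7  0.5  0.5  0.6  0.4 -4.3 -4.3 -4.5] px/mm for bar x, e [ 0.003 -0.597]
bar x shift, e (mm): [ 1.8429 -0.8283]
fork local [-0.0094 -0.0336  0.1524] [ 0.6295 -0.3786  0.2374]
t [ 0.0012 -0.0468  0.0002] a [-0.     -0.0002 -0.0001]
32.8667 [ 0.6295 -0.3786  0.2374] [ 0.1243  0.1623 -2.898 ]
fork axis local to pin [-0.0094 -0.0336  0.1524] origin [470 330] k 9.090909090909092
```

View pics/m20.png

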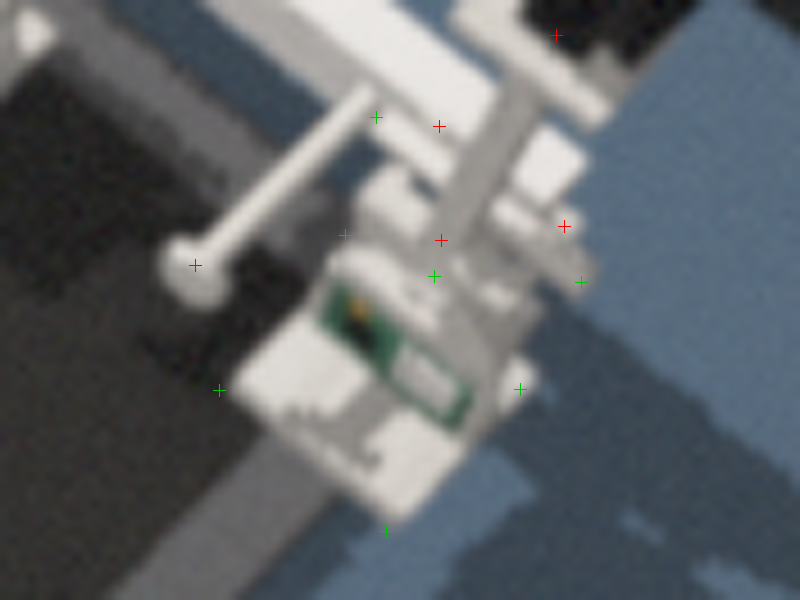

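Call:
play_rows(
  commands=[
    {"fingers": 1, "tx": 0.001, "ty": -0.004, "tz": 0, "ax": 0, "ay": 0, "az": 0},
    {"fingers": 1, "tx": 0.001, "ty": -0.01, "tz": 0, "ax": 0, "ay": 0, "az": 0},
    {"fingers": 1, "tx": 0.001, "ty": -0.017, "tz": 0, "ax": 0, "ay": 0, "az": 0},
    {"fingers": 1, "tx": 0.001, "ty": -0.024, "tz": 0, "ax": 0, "ay": 0, "az": 0},
    {"fingers": 1, "tx": 0.001, "ty": -0.031, "tz": 0, "ax": 0, "ay": 0, "az": 0},
  ],
)

```text
time_s: 33.33
tcp_pos: [0.6267, -0.3547, 0.2364]
ee_rot: [[0.0, 0.112, -0.994], [0.0, -0.994, -0.112], [-1.0, -0.0, -0.0]]
wrist_force: [0.7, 0.6, -3.3]
gripper_width: 0.158
```

```bash
python3 - <<'E'
from st import *
q=[.6122,-.2662,.112];o=r.sense()['tcp_pos'];print(o,Rz(-q[2])@(o-pins(q)[2]));plan(tcp(q,2,-.0095,.002,.2365),6.4)
E
```

```text
[ 0.6267 -0.3547  0.2364] [-0.0095 -0.0095  0.1514]
t [-0.0001 -0.0154  0.    ] a [ 0.0001 -0.      0.    ]
```

Call:
play_rows(
  commands=[
    {"fingers": 1, "tx": 0, "ty": -0.006, "tz": 0, "ax": 0, "ay": 0, "az": 0},
    {"fingers": 1, "tx": 0, "ty": -0.01, "tz": 0, "ax": 0, "ay": 0, "az": 0},
    {"fingers": 1, "tx": 0, "ty": -0.0148, "tz": 0, "ax": 0, "ay": 0, "az": 0},
    {"fingers": 1, "tx": 0, "ty": -0.0148, "tz": 0, "ax": 0, "ay": 0, "az": 0},
    {"fingers": 1, "tx": 0, "ty": -0.0148, "tz": 0, "ax": 0, "ay": 0, "az": 0},
  ],
)

```text
time_s: 33.75
tcp_pos: [0.6256, -0.3442, 0.2365]
ee_rot: [[0.0, 0.112, -0.994], [-0.0, -0.994, -0.112], [-1.0, 0.0, -0.0]]
wrist_force: [0.2, -0.5, -2.6]
gripper_width: 0.161
```

```bash
python3 - <<'E'
from st import *
s=efit([.6122,-.2662,.112],2)
E
```

```text
front edge shift px -0.10000000000001741 sd 0.14487116456005836 [-0.3 -0.5 -0.2 -0.1 -0.  -0.1 -0.3 -0.1 -0.1] px/mm for bar x, e [-0.48   0.003]
right edge shift px 0.5999999999999801 sd 2.1029080394116595 [ 0.7  0.6  0.7  0.7  0.7  0.6 -4.4 -4.4  0.6] px/mm for bar x, e [ 0.003 -0.579]
bar x shift, e (mm): [ 0.2019 -1.0352]
fork local [-0.0095  0.001   0.1515] [ 0.6256 -0.3442  0.2365]
```

Call:
play_rows(
  commands=[
    {"fingers": 1, "tx": 0, "ty": -0.0012, "tz": 0, "ax": 0, "ay": 0, "az": 0},
    {"fingers": 1, "tx": 0.003, "ty": -0.0012, "tz": 0, "ax": 0, "ay": 0, "az": 0},
    {"fingers": 1, "tx": 0.007, "ty": -0.0012, "tz": 0, "ax": 0, "ay": 0, "az": 0},
    {"fingers": 1, "tx": 0.011, "ty": -0.0012, "tz": 0, "ax": 0, "ay": 0, "az": 0},
    {"fingers": 1, "tx": 0.014, "ty": -0.0012, "tz": 0, "ax": 0, "ay": 0, "az": 0},
  ],
)

```text
time_s: 34.22
tcp_pos: [0.6253, -0.3436, 0.2254]
ee_rot: [[-0.0, 0.111, -0.994], [0.0, -0.994, -0.111], [-1.0, -0.0, 0.0]]
wrist_force: [0.0, -0.1, -1.2]
gripper_width: 0.156
```

Call:
play_rows(
  commands=[
    {"fingers": 1, "tx": 0.002, "ty": 0, "tz": 0, "ax": 0, "ay": 0, "az": 0},
    {"fingers": 1, "tx": 0.005, "ty": 0, "tz": 0, "ax": 0, "ay": 0, "az": 0},
    {"fingers": 1, "tx": 0.0065, "ty": 0, "tz": 0, "ax": 0, "ay": 0, "az": 0},
    {"fingers": 1, "tx": 0.0065, "ty": 0, "tz": 0, "ax": 0, "ay": 0, "az": 0},
    {"fingers": 1, "tx": 0.0065, "ty": 0, "tz": 0, "ax": 0, "ay": 0, "az": 0},
  ],
)

```text
time_s: 34.63
tcp_pos: [0.6254, -0.3435, 0.221]
ee_rot: [[0.0, 0.111, -0.994], [-0.0, -0.994, -0.111], [-1.0, 0.0, -0.0]]
wrist_force: [0.1, 0.4, -2.1]
gripper_width: 0.16
```

```bash
python3 - <<'E'
from st import *
force(10);s=efit([.6122,-.2662,.112],2)
E
```

```text
F [ 0.0259  0.0076 -1.4119] sd [0.136  0.1171 0.1023]
front edge shift px -2.1000000000000103 sd 0.3399346342395178 [-1.8 -1.9 -2.  -2.2 -2.1 -1.9 -2.3 -2.3 -3. ] px/mm for bar x, e [-0.476  0.003]
right edge shift px 0.7999999999999794 sd 2.1395742047841537 [ 1.   0.8  0.8  0.8  0.9  0.8  0.8 -4.2 -4.4] px/mm for bar x, e [ 0.003 -0.573]
bar x shift, e (mm): [ 4.4031 -1.3731]
fork local [-0.0095  0.0017  0.136 ] [ 0.6254 -0.3435  0.221 ]
```

Call:
play_rows(
  commands=[
    {"fingers": 1, "tx": 0, "ty": 0, "tz": 0.007, "ax": 0, "ay": 0, "az": 0},
    {"fingers": 1, "tx": 0, "ty": 0, "tz": 0.015, "ax": 0, "ay": 0, "az": 0},
    {"fingers": 1, "tx": 0, "ty": 0, "tz": 0.025, "ax": 0, "ay": 0, "az": 0},
    {"fingers": 1, "tx": 0, "ty": 0, "tz": 0.04, "ax": 0, "ay": 0, "az": 0},
    {"fingers": 1, "tx": 0, "ty": 0, "tz": 0.055, "ax": 0, "ay": 0, "az": 0},
  ],
)

```text
time_s: 35.6
tcp_pos: [0.5833, -0.3482, 0.2209]
ee_rot: [[-0.0, 0.111, -0.994], [0.0, -0.994, -0.111], [-1.0, -0.0, 0.0]]
wrist_force: [-0.3, 0.0, -1.6]
gripper_width: 0.162
```

Call:
play_rows(
  commands=[
    {"fingers": 1, "tx": -0.03, "ty": 0, "tz": 0.01, "ax": 0, "ay": 0, "az": 0},
    {"fingers": 1, "tx": -0.07, "ty": 0, "tz": 0.01, "ax": 0, "ay": 0, "az": 0},
    {"fingers": 1, "tx": -0.11, "ty": 0, "tz": 0.01, "ax": 0, "ay": 0, "az": 0},
    {"fingers": 1, "tx": -0.13, "ty": -0.02, "tz": 0.01, "ax": 0, "ay": 0, "az": 0},
    {"fingers": 1, "tx": -0.13, "ty": -0.06, "tz": 0.01, "ax": 0, "ay": 0, "az": 0},
  ],
)

```text
time_s: 36.02
tcp_pos: [0.5725, -0.3065, 0.323]
ee_rot: [[0.008, 0.108, -0.994], [-0.004, -0.994, -0.108], [-1.0, 0.005, -0.008]]
wrist_force: [0.8, 0.8, -0.8]
gripper_width: 0.158
```

Call:
play_rows(
  commands=[
    {"fingers": 1, "tx": 0, "ty": -0.045, "tz": 0, "ax": 0.007, "ay": 0, "az": 0},
    {"fingers": 1, "tx": 0, "ty": -0.095, "tz": 0, "ax": 0.014, "ay": 0, "az": 0},
    {"fingers": 1, "tx": 0, "ty": -0.145, "tz": 0, "ax": 0.021, "ay": 0, "az": 0},
    {"fingers": 1, "tx": 0, "ty": -0.195, "tz": 0, "ax": 0.028, "ay": 0, "az": 0},
    {"fingers": 1, "tx": 0, "ty": -0.245, "tz": 0, "ax": 0.0355, "ay": 0, "az": 0},
  ],
)

```text
time_s: 36.43
tcp_pos: [0.5498, -0.1196, 0.3182]
ee_rot: [[-0.0, -0.001, -1.0], [0.001, -1.0, 0.001], [-1.0, -0.001, 0.0]]
wrist_force: [0.7, 0.6, -2.0]
gripper_width: 0.157
```

```bash
python3 - <<'E'
from st import *
print(r.sense()['tcp_pos']);plan([.4220,.3717,.315],0)
E
```

```text
[ 0.5498 -0.1196  0.3182]
t [ 0.0047 -0.6549  0.1712] a [-0.0004  0.0001  0.0002]
```

Call:
play_rows(
  commands=[
    {"fingers": 1, "tx": 0, "ty": -0.05, "tz": 0.013, "ax": 0, "ay": 0, "az": 0},
    {"fingers": 1, "tx": 0, "ty": -0.1, "tz": 0.026, "ax": 0, "ay": 0, "az": 0},
    {"fingers": 1, "tx": 0, "ty": -0.15, "tz": 0.039, "ax": 0, "ay": 0, "az": 0},
    {"fingers": 1, "tx": 0, "ty": -0.2, "tz": 0.052, "ax": 0, "ay": 0, "az": 0},
    {"fingers": 1, "tx": 0, "ty": -0.25, "tz": 0.065, "ax": 0, "ay": 0, "az": 0},
  ],
)

```text
time_s: 36.85
tcp_pos: [0.5006, 0.0674, 0.3184]
ee_rot: [[-0.0, 0.0, -1.0], [0.001, -1.0, -0.0], [-1.0, -0.001, 0.0]]
wrist_force: [0.2, 0.4, -2.0]
gripper_width: 0.16
```

Call:
play_rows(
  commands=[
    {"fingers": 1, "tx": 0, "ty": -0.05, "tz": 0.013, "ax": 0, "ay": 0, "az": 0},
    {"fingers": 1, "tx": 0, "ty": -0.1, "tz": 0.026, "ax": 0, "ay": 0, "az": 0},
    {"fingers": 1, "tx": 0, "ty": -0.15, "tz": 0.039, "ax": 0, "ay": 0, "az": 0},
    {"fingers": 1, "tx": 0, "ty": -0.19, "tz": 0.05, "ax": 0, "ay": 0, "az": 0},
    {"fingers": 1, "tx": 0, "ty": -0.23, "tz": 0.06, "ax": 0, "ay": 0, "az": 0},
  ],
)

```text
time_s: 37.27
tcp_pos: [0.4556, 0.2397, 0.3184]
ee_rot: [[-0.0, 0.001, -1.0], [0.0, -1.0, -0.001], [-1.0, -0.0, 0.0]]
wrist_force: [-0.1, 0.3, -1.0]
gripper_width: 0.159
```

Call:
play_rows(
  commands=[
    {"fingers": 1, "tx": 0, "ty": -0.04, "tz": 0.01, "ax": 0, "ay": 0, "az": 0},
    {"fingers": 1, "tx": 0, "ty": -0.08, "tz": 0.02, "ax": 0, "ay": 0, "az": 0},
    {"fingers": 1, "tx": 0, "ty": -0.12, "tz": 0.032, "ax": 0, "ay": 0, "az": 0},
    {"fingers": 1, "tx": 0, "ty": -0.14, "tz": 0.036, "ax": 0, "ay": 0, "az": 0},
    {"fingers": 1, "tx": 0, "ty": -0.14, "tz": 0.036, "ax": 0, "ay": 0, "az": 0},
  ],
)

```text
time_s: 37.68
tcp_pos: [0.4292, 0.3456, 0.3177]
ee_rot: [[-0.001, 0.004, -1.0], [-0.0, -1.0, -0.004], [-1.0, 0.0, 0.001]]
wrist_force: [0.7, 0.4, -1.0]
gripper_width: 0.161
```

```bash
python3 - <<'E'
from st import *
print(r.sense()['tcp_pos']);plan([.4220,.3717,.1605],0)
q=[.6122,-.2662,.112]
s=cap('side','s21.png');t=cap('top','t21.png');ref=cv2.imread('pics/s1.png')
for i in range(3):
    x,y=proj(s,pins(q)+Rz(q[2])@[-.026,0,0])[i].round().astype(int);T=ref[y-5:y+6,x-6:x+5]
    I=cv2.imread('pics/s21.png')[y-20:y+21,x-21:x+20];m=cv2.matchTemplate(I,T,cv2.TM_CCOEFF_NORMED);_,v,_,l=cv2.minMaxLoc(m);print(i,v,np.array(l)-15)
# carriers: same look on all three pins? compare patch of carrier 0 in s13 with the others via expected bar/foot position
a=proj(s,pins(q)+[0,0,.031]);print(a)
for n in('carrier0_bar',):
    for p in(s,t): print([(np.round(d['uv']).tolist(),round(d['score'],2)) for d in spotter.find_in(n,p)])
E
```

```text
[0.4292 0.3456 0.3177]
t [ 0.2096 -0.0348  0.0093] a [ 0.0011  0.0003 -0.    ]
0 0.7263035178184509 [-5  6]
1 0.8137016892433167 [-7  4]
2 0.7894406914710999 [-9  3]
[[433.8252 284.39  ]
 [467.888  311.8489]
 [504.3551 341.246 ]]
[([278.0, 132.0], 0.72)]
[([485.0, 172.0], 0.89), ([135.0, 170.0], 0.58), ([231.0, 159.0], 0.56), ([446.0, 177.0], 0.54)]
```

```bash
python3 - <<'E'
from st import *
s=cap('side','s22.png');t=cap('top','t22.png')
for p in([s],[t],[s,t]): print(stand(p,(.6,-.266,.13))[:2])
a=cv2.resize(s['image'][240:390,370:550],(480,400),interpolation=cv2.INTER_CUBIC);b=cv2.resize(t['image'][140:240,385:525],(560,400),interpolation=cv2.INTER_CUBIC)
m=np.zeros((600,800,3),np.uint8);m[:400,:480]=a;m[400:,:]=0;b=cv2.resize(b,(320,229));m[:229,480:]=b
c=cv2.resize(s['image'][110:170,195:275],(266,200));m[400:,:266]=c
cv2.imwrite('pics/m22.png',m[:,:,::-1])
E
```

```text
(array([ 0.6117, -0.2673,  0.1005]), np.float64(86.16296665178714))
(array([ 0.6117, -0.2648,  0.1023]), np.float64(67.42252072395658))
(array([ 0.6118, -0.2654,  0.1031]), np.float64(153.96187942506796))
```

View pics/m22.png

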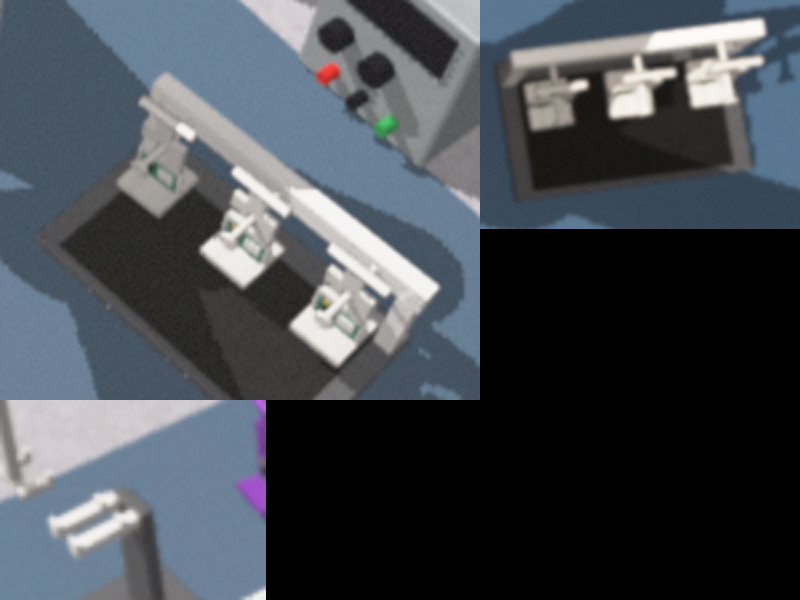

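Call:
play_rows(
  commands=[
    {"fingers": 1, "tx": 0, "ty": -0.02, "tz": 0.009, "ax": 0.001, "ay": 0, "az": 0},
    {"fingers": 1, "tx": 0, "ty": -0.034, "tz": 0.009, "ax": 0.001, "ay": 0, "az": 0},
    {"fingers": 1, "tx": 0.03, "ty": -0.034, "tz": 0.009, "ax": 0.001, "ay": 0, "az": 0},
    {"fingers": 1, "tx": 0.07, "ty": -0.034, "tz": 0.009, "ax": 0.001, "ay": 0, "az": 0},
    {"fingers": 1, "tx": 0.11, "ty": -0.034, "tz": 0.009, "ax": 0.001, "ay": 0, "az": 0},
  ],
)

```text
time_s: 38.4
tcp_pos: [0.4245, 0.3692, 0.2359]
ee_rot: [[0.002, -0.003, -1.0], [0.002, -1.0, 0.003], [-1.0, -0.002, -0.002]]
wrist_force: [-0.6, -0.3, -2.5]
gripper_width: 0.161
```

Call:
play_rows(
  commands=[
    {"fingers": 1, "tx": 0.03, "ty": 0, "tz": 0, "ax": 0, "ay": 0, "az": 0},
    {"fingers": 1, "tx": 0.06, "ty": 0, "tz": 0, "ax": 0, "ay": 0, "az": 0},
    {"fingers": 1, "tx": 0.08, "ty": 0, "tz": 0, "ax": 0, "ay": 0, "az": 0},
    {"fingers": 1, "tx": 0.092, "ty": 0, "tz": 0, "ax": 0, "ay": 0, "az": 0},
    {"fingers": 1, "tx": 0.092, "ty": 0, "tz": 0, "ax": 0, "ay": 0, "az": 0},
  ],
)

```text
time_s: 38.82
tcp_pos: [0.4235, 0.3678, 0.1648]
ee_rot: [[-0.003, -0.004, -1.0], [-0.003, -1.0, 0.004], [-1.0, 0.004, 0.003]]
wrist_force: [-0.0, -0.1, -1.3]
gripper_width: 0.16
```

Call:
play_rows(
  commands=[
    {"fingers": 1, "tx": 0, "ty": 0, "tz": 0, "ax": 0, "ay": 0, "az": 0},
    {"fingers": 1, "tx": 0, "ty": 0, "tz": 0, "ax": 0, "ay": 0, "az": 0},
    {"fingers": 1, "tx": 0, "ty": 0, "tz": 0, "ax": 0, "ay": 0, "az": 0},
    {"fingers": 1, "tx": 0, "ty": 0, "tz": 0, "ax": 0, "ay": 0, "az": 0},
  ],
)

```text
time_s: 39.15
tcp_pos: [0.4243, 0.3694, 0.1682]
ee_rot: [[0.001, -0.003, -1.0], [0.002, -1.0, 0.003], [-1.0, -0.002, -0.001]]
wrist_force: [0.2, 0.1, -1.2]
gripper_width: 0.158
```

```bash
python3 - <<'E'
from st import *
st=r.sense();print(st['tcp_pos']);plan([.4220,.3719,.1600],0);plan([.4867,.3719,.1600],0)
s=cap('side');t=cap('top');u=proj(s,forkpts(st));print(u)
E
```

```text
[0.4243 0.3694 0.1682]
t [ 0.0109 -0.0033  0.0031] a [-0.0009 -0.0005  0.0006]
t [ 0.011  -0.0036 -0.0831] a [-0.0009 -0.0005  0.0006]
[[195.342  152.8605]
 [200.8797 177.5348]
 [204.204  169.7613]
 [210.229  176.9018]]
```

Call:
play_rows(
  commands=[
    {"fingers": 1, "tx": 0.011, "ty": -0.0034, "tz": 0, "ax": -0.001, "ay": 0, "az": 0},
    {"fingers": 1, "tx": 0.011, "ty": -0.0034, "tz": 0, "ax": -0.001, "ay": 0, "az": 0},
    {"fingers": 1, "tx": 0.011, "ty": -0.0034, "tz": 0, "ax": -0.001, "ay": 0, "az": 0},
    {"fingers": 1, "tx": 0.011, "ty": -0.0034, "tz": -0.01, "ax": -0.001, "ay": 0, "az": 0},
    {"fingers": 1, "tx": 0.011, "ty": -0.0034, "tz": -0.02, "ax": -0.001, "ay": 0, "az": 0},
  ],
)

```text
time_s: 39.67
tcp_pos: [0.4394, 0.3716, 0.1588]
ee_rot: [[0.0, 0.001, -1.0], [0.0, -1.0, -0.001], [-1.0, -0.0, -0.0]]
wrist_force: [-0.2, -0.8, -1.0]
gripper_width: 0.158
```

```bash
python3 - <<'E'
from st import *
print(r.sense()['tcp_pos']);plan([.4867,.3719,.1600],0)
E
```

```text
[0.4394 0.3716 0.1588]
t [-0.0016 -0.0003 -0.063 ] a [ 0.0003 -0.0001  0.    ]
```

Call:
play_rows(
  commands=[
    {"fingers": 1, "tx": -0.001, "ty": 0, "tz": -0.015, "ax": 0, "ay": 0, "az": 0},
    {"fingers": 1, "tx": -0.001, "ty": 0, "tz": -0.03, "ax": 0, "ay": 0, "az": 0},
    {"fingers": 1, "tx": -0.001, "ty": 0, "tz": -0.045, "ax": 0, "ay": 0, "az": 0},
    {"fingers": 1, "tx": -0.001, "ty": 0, "tz": -0.057, "ax": 0, "ay": 0, "az": 0},
    {"fingers": 1, "tx": -0.001, "ty": 0, "tz": -0.06, "ax": 0, "ay": 0, "az": 0},
  ],
)

```text
time_s: 40.08
tcp_pos: [0.4859, 0.3712, 0.1591]
ee_rot: [[0.0, -0.002, -1.0], [0.0, -1.0, 0.002], [-1.0, -0.0, -0.0]]
wrist_force: [-1.0, -0.6, -2.0]
gripper_width: 0.16
```

Call:
play_rows(
  commands=[
    {"fingers": 1, "tx": 0, "ty": 0, "tz": 0, "ax": 0, "ay": 0, "az": 0},
    {"fingers": 1, "tx": 0, "ty": 0, "tz": 0, "ax": 0, "ay": 0, "az": 0},
    {"fingers": 1, "tx": 0, "ty": 0, "tz": 0, "ax": 0, "ay": 0, "az": 0},
    {"fingers": 1, "tx": 0, "ty": 0, "tz": 0, "ax": 0, "ay": 0, "az": 0},
  ],
)

```text
time_s: 40.42
tcp_pos: [0.4835, 0.3714, 0.1595]
ee_rot: [[-0.0, 0.0, -1.0], [-0.0, -1.0, -0.0], [-1.0, 0.0, 0.0]]
wrist_force: [-0.3, 0.5, -1.6]
gripper_width: 0.16
```

```bash
python3 - <<'E'
from st import *
print(r.sense()['tcp_pos'],r.sense()['wrist_force']);plan([.4867,.3719,.1505],0)
E
```

```text
[0.4835 0.3714 0.1595] [-0.2674  0.5197 -1.6335]
t [ 0.012  -0.0007 -0.0043] a [ 0.0002  0.0001 -0.    ]
```

Lower onto the rest, check the force, then open.

Call:
play_rows(
  commands=[
    {"fingers": 1, "tx": 0, "ty": 0, "tz": -0.0043, "ax": 0, "ay": 0, "az": 0},
    {"fingers": 1, "tx": 0, "ty": 0, "tz": -0.0043, "ax": 0, "ay": 0, "az": 0},
    {"fingers": 1, "tx": 0.004, "ty": 0, "tz": -0.0043, "ax": 0, "ay": 0, "az": 0},
    {"fingers": 1, "tx": 0.008, "ty": 0, "tz": -0.0043, "ax": 0, "ay": 0, "az": 0},
    {"fingers": 1, "tx": 0.0115, "ty": 0, "tz": -0.0043, "ax": 0, "ay": 0, "az": 0},
  ],
)

```text
time_s: 40.83
tcp_pos: [0.487, 0.3713, 0.1504]
ee_rot: [[-0.0, 0.0, -1.0], [-0.0, -1.0, -0.0], [-1.0, 0.0, 0.0]]
wrist_force: [-4.8, -0.3, 20.6]
gripper_width: 0.156
```

Call:
play_rows(
  commands=[
    {"fingers": 1, "tx": 0, "ty": 0, "tz": 0, "ax": 0, "ay": 0, "az": 0},
    {"fingers": 1, "tx": 0, "ty": 0, "tz": 0, "ax": 0, "ay": 0, "az": 0},
    {"fingers": 1, "tx": 0, "ty": 0, "tz": 0, "ax": 0, "ay": 0, "az": 0},
  ],
)

```text
time_s: 41.08
tcp_pos: [0.4871, 0.3713, 0.1506]
ee_rot: [[-0.0, 0.0, -1.0], [-0.0, -1.0, -0.0], [-1.0, 0.0, 0.0]]
wrist_force: [-0.8, 0.8, -2.0]
gripper_width: 0.157
```

```bash
python3 - <<'E'
from st import *
print(r.sense()['tcp_pos']);force(6);print(r.sense()['tcp_pos'])
E
```

```text
[0.4871 0.3713 0.1506]
F [ 0.0778  0.118  -1.7005] sd [0.2332 0.1465 0.2397]
[0.4871 0.3714 0.1507]
```

Call:
play_rows(
  commands=[
    {"fingers": 1, "tx": 0.0005, "ty": 0, "tz": 0, "ax": 0, "ay": 0, "az": 0},
    {"fingers": 1, "tx": 0.0008, "ty": 0, "tz": 0, "ax": 0, "ay": 0, "az": 0},
    {"fingers": 1, "tx": 0.001, "ty": 0, "tz": 0, "ax": 0, "ay": 0, "az": 0},
  ],
)

```text
time_s: 41.63
tcp_pos: [0.4872, 0.3714, 0.1505]
ee_rot: [[0.0, 0.0, -1.0], [0.0, -1.0, -0.0], [-1.0, -0.0, -0.0]]
wrist_force: [-1.6, -0.4, 1.9]
gripper_width: 0.16
```

```bash
python3 - <<'E'
from st import *
print(r.sense()['tcp_pos']);force(5);st=r.sense();print(st['tcp_pos'])
s=cap('side','s23.png');a=cv2.imread('pics/s1.png').astype(float);b=s['image'][:,:,::-1].astype(float)
# collar/lips rows: compare with the start picture
for dy in(-2,-1,0,1,2):
  for dx in(-1,0,1):
    print(dy,dx,round(np.abs(a[150:172,212:232]-b[150+dy:172+dy,212+dx:232+dx]).mean(),1),end=' | ')
E
```

```text
[0.4872 0.3714 0.1505]
F [-0.9291 -0.7838  1.8226] sd [0.176  0.0783 0.168 ]
[0.4872 0.3714 0.1505]
-2 -1 16.1 | -2 0 11.9 | -2 1 14.9 | -1 -1 13.7 | -1 0 7.0 | -1 1 10.9 | 0 -1 11.9 | 0 0 3.1 | 0 1 9.3 | 1 -1 12.8 | 1 0 7.6 | 1 1 11.0 | 2 -1 16.1 | 2 0 12.7 | 2 1 14.1 |
```

Call:
play_rows(
  commands=[
    {"fingers": -1, "tx": 0, "ty": 0, "tz": 0, "ax": 0, "ay": 0, "az": 0},
    {"fingers": -1, "tx": 0, "ty": 0, "tz": 0, "ax": 0, "ay": 0, "az": 0},
    {"fingers": -1, "tx": 0, "ty": 0, "tz": 0, "ax": 0, "ay": 0, "az": 0},
    {"fingers": -1, "tx": 0, "ty": 0, "tz": 0, "ax": 0, "ay": 0, "az": 0},
    {"fingers": -1, "tx": 0, "ty": 0, "tz": 0, "ax": 0, "ay": 0, "az": 0},
  ],
)

```text
time_s: 42.35
tcp_pos: [0.4872, 0.3714, 0.1498]
ee_rot: [[-0.0, 0.0, -1.0], [-0.0, -1.0, -0.0], [-1.0, 0.0, 0.0]]
wrist_force: [-0.3, 0.5, -0.0]
gripper_width: 0.453
```

Call:
play_rows(
  commands=[
    {"fingers": -1, "tx": 0, "ty": 0, "tz": 0, "ax": 0, "ay": 0, "az": 0},
    {"fingers": -1, "tx": 0, "ty": 0, "tz": 0, "ax": 0, "ay": 0, "az": 0},
    {"fingers": -1, "tx": 0, "ty": 0, "tz": 0, "ax": 0, "ay": 0, "az": 0},
    {"fingers": -1, "tx": 0, "ty": 0, "tz": 0, "ax": 0, "ay": 0, "az": 0},
    {"fingers": -1, "tx": 0, "ty": 0, "tz": 0, "ax": 0, "ay": 0, "az": 0},
  ],
)

```text
time_s: 42.77
tcp_pos: [0.4872, 0.3714, 0.1501]
ee_rot: [[0.0, 0.0, -1.0], [0.0, -1.0, -0.0], [-1.0, -0.0, -0.0]]
wrist_force: [-0.4, -0.2, 0.0]
gripper_width: 0.831
```

Call:
play_rows(
  commands=[
    {"fingers": -1, "tx": -0.02, "ty": 0, "tz": 0, "ax": 0, "ay": 0, "az": 0},
    {"fingers": -1, "tx": -0.05, "ty": 0, "tz": 0, "ax": 0, "ay": 0, "az": 0},
    {"fingers": -1, "tx": -0.09, "ty": 0, "tz": 0, "ax": 0, "ay": 0, "az": 0},
    {"fingers": -1, "tx": -0.13, "ty": 0, "tz": 0, "ax": 0, "ay": 0, "az": 0},
    {"fingers": -1, "tx": -0.16, "ty": 0, "tz": 0, "ax": 0, "ay": 0, "az": 0},
  ],
)

```text
time_s: 43.18
tcp_pos: [0.4877, 0.3717, 0.2729]
ee_rot: [[0.002, 0.0, -1.0], [0.002, -1.0, -0.0], [-1.0, -0.002, -0.002]]
wrist_force: [0.2, 1.1, 0.1]
gripper_width: 1.0
```

Call:
play_rows(
  commands=[
    {"fingers": -1, "tx": 0, "ty": -0.02, "tz": 0.03, "ax": 0, "ay": 0, "az": 0},
    {"fingers": -1, "tx": 0, "ty": -0.04, "tz": 0.06, "ax": 0, "ay": 0, "az": 0},
    {"fingers": -1, "tx": 0, "ty": -0.06, "tz": 0.09, "ax": 0, "ay": 0, "az": 0},
    {"fingers": -1, "tx": 0, "ty": -0.08, "tz": 0.12, "ax": 0, "ay": 0, "az": 0},
    {"fingers": -1, "tx": 0, "ty": -0.08, "tz": 0.12, "ax": 0, "ay": 0, "az": 0},
  ],
)

```text
time_s: 43.6
tcp_pos: [0.3943, 0.4333, 0.2703]
ee_rot: [[-0.0, 0.004, -1.0], [0.001, -1.0, -0.004], [-1.0, -0.001, 0.0]]
wrist_force: [-0.3, -0.1, -0.4]
gripper_width: 1.001
```

```bash
python3 - <<'E'
from st import *
print(r.sense()['tcp_pos'],r.sense()['gripper_width'],r.sense()['time_s'])
s=cap('side','s24.png');a=cv2.imread('pics/s1.png').astype(float);b=s['image'][:,:,::-1].astype(float);r22=cv2.imread('pics/s22.png').astype(float)
def best(a,b,x0,x1,y0,y1):
    return sorted((round(np.abs(a[y0:y1,x0:x1]-b[y0+dy:y1+dy,x0+dx:x1+dx]).mean(),1),dx,dy) for dy in range(-4,5) for dx in range(-4,5))[:2]
print('fork+rest',best(a,b,208,245,122,180));print('handle',best(a,b,212,226,122,145))
print('stand+carriers since last look',best(r22,b,400,530,270,380))
for n,bx in dict(jar=(230,255,218,246),dish=(262,305,268,308),screwdriver=(270,347,310,352),tweezers=(345,395,385,460),brush=(358,420,183,230),phone=(125,172,190,242),bottle=(290,318,112,152)).items(): print(n,best(a,b,*bx))
E
```

```text
[0.3943 0.4333 0.2703] 1.0012753288151581 43.6
fork+rest [(np.float64(3.7), 0, 0), (np.float64(8.5), 0, -1)]
handle [(np.float64(7.0), 0, 0), (np.float64(9.8), 0, -1)]
stand+carriers since last look [(np.float64(34.7), -4, 4), (np.float64(35.6), -4, 3)]
jar [(np.float64(9.2), 0, 0), (np.float64(11.2), 1, 0)]
dish [(np.float64(34.9), 0, 0), (np.float64(36.1), 0, -1)]
screwdriver [(np.float64(11.7), 0, 0), (np.float64(12.4), -2, 1)]
tweezers [(np.float64(29.7), 0, 0), (np.float64(30.7), -1, -1)]
brush [(np.float64(9.0), 0, 0), (np.float64(13.0), -1, -1)]
phone [(np.float64(3.7), 0, 0), (np.float64(8.7), 0, -1)]
bottle [(np.float64(2.3), 0, 0), (np.float64(6.5), 0, 1)]
```

```bash
python3 - <<'E'
from st import *
s=cap('side','s25.png');t=cap('top','t25.png')
for p in([s],[t],[s,t]): print(min((stand(p,q0)[:2] for q0 in((.61,-.266,.11),(.59,-.26,.11),(.60,-.24,.11),(.60,-.29,.11))),key=lambda z:z[1]))
for f,n,box_ in(('s22','s25',(395,535,265,385)),('t22','t25',(390,515,145,230))):
    a=cv2.imread(f'pics/{f}.png');b=cv2.imread(f'pics/{n}.png');x0,x1,y0,y1=box_
    best=(9,)
    T=a[y0:y1,x0:x1]
    I=b[max(y0-35,0):y1+35,x0-35:x1+35]
    m=cv2.matchTemplate(I,T,cv2.TM_CCOEFF_NORMED);_,v,_,l=cv2.minMaxLoc(m);print(f,'shift',np.array(l)-[35,min(y0,35)],'corr',v)
    W=np.float32([[1,0,l[0]],[0,1,l[1]]])
    try:
        c,W=cv2.findTransformECC(cv2.cvtColor(T,6),cv2.cvtColor(I,6),W,cv2.MOTION_EUCLIDEAN,(3,100,1e-5),None,3);print('ecc',c,W)
    except Exception as e: print(e)
for nm in('carrier0_bar',): 
    for p in(s,t): print([(np.round(d['uv']).tolist(),round(d['score'],2)) for d in spotter.find_in(nm,p)])
E
```

```text
(array([ 0.5907, -0.2556,  0.1258]), np.float64(98.74862077827726))
(array([ 0.5905, -0.2546,  0.117 ]), np.float64(92.84258338444579))
(array([ 0.5906, -0.2552,  0.1167]), np.float64(192.7298656679802))
s22 shift [-12   2] corr 0.8954563140869141
ecc 0.9142298020889884 [[ 1.      0.0059 22.6145]
 [-0.0059  1.     37.3375]]
t22 shift [-5 10] corr 0.913133442401886
ecc 0.928108129464178 [[ 0.9999  0.014  30.0273]
 [-0.014   0.9999 45.6941]]
[([485.0, 356.0], 0.78), ([278.0, 134.0], 0.58)]
[([481.0, 178.0], 0.74), ([137.0, 169.0], 0.72), ([231.0, 160.0], 0.65)]
```

```bash
python3 - <<'E'
from st import *
q0=np.array([.6118,-.266,.110]);q1=np.array([.5906,-.2552,.1167])
s=cap('side','s26.png');t=cap('top','t26.png')
for i in range(3):
  for p,f,n in((s,'s22','s26'),(t,'t22','t26')):
    a=cv2.imread(f'pics/{f}.png');b=cv2.imread(f'pics/{n}.png');k=4
    C=[B@Rz(q0[2]).T+pins(q0)[i] for B in cparts()];u=np.concatenate([proj(p,c) for c in C]);lo=np.floor(u.min(0)-1).astype(int);hi=np.ceil(u.max(0)+1).astype(int)
    exp=(proj(p,pins(q1)[i:i+1])-proj(p,pins(q0)[i:i+1]))[0]
    up=lambda im:cv2.resize(cv2.Laplacian(cv2.GaussianBlur(cv2.cvtColor(im,6),(0,0),1.2).astype(np.float32),-1),None,fx=k,fy=k,interpolation=cv2.INTER_CUBIC)
    T=up(a[lo[1]:hi[1],lo[0]:hi[0]]);I=up(b[lo[1]-20:hi[1]+20,lo[0]-24:hi[0]+24])
    m=cv2.matchTemplate(I,T,cv2.TM_CCOEFF_NORMED);_,v,_,l=cv2.minMaxLoc(m);d=np.array(l)/k-[24,20]
    dx=(proj(p,pins(q1)[i:i+1]+Rz(q1[2])@[.01,0,0])-proj(p,pins(q1)[i:i+1]))[0]
    print(i,f,'seen',d,'expected',exp,'corr',round(v,2),'px per 10mm along pin',dx)
E
```

```text
0 s22 seen [-12.25   1.75] expected [-12.4502   1.7969] corr 0.81 px per 10mm along pin [ 3.5132 -3.0214]
0 t22 seen [-4.75 10.25] expected [-4.6793 10.203 ] corr 0.79 px per 10mm along pin [-0.7401 -4.6144]
1 s22 seen [-12.25   2.  ] expected [-12.602    1.7461] corr 0.87 px per 10mm along pin [ 3.5034 -3.2253]
1 t22 seen [-4.25 10.  ] expected [-4.6293  9.9252] corr 0.86 px per 10mm along pin [-0.7722 -4.6003]
2 s22 seen [-12.   2.] expected [-12.7739   1.6839] corr 0.5 px per 10mm along pin [ 3.484  -3.4506]
2 t22 seen [-4.25  9.  ] expected [-4.5835  9.649 ] corr 0.64 px per 10mm along pin [-0.804  -4.5863]
```

```bash
python3 -c "
from station import r,job
s=r.sense();print(s['time_s'],s['tcp_pos'],s['wrist_force']);print(job.finish_job())"
```

```text
43.95 [0.39787725 0.43084208 0.26991369] [-0.85584287  0.27645378  0.5956755 ]
the job is handed in; nothing more can be done
None
```

I lifted all three carriers out of the tank with the fork and hung one on each pin. Then I put the fork back in its rest and handed the job in at about 44 s. The hand-in gave no verdict, so the checks below are my own.

- **Carriers:** after each hang, the wrist force fell back to the fork's own weight. The last picture I viewed shows all three hanging upright; I measured tilt only on the first, about 3°, with its seat within roughly 2 mm of the pin.
- **Stand knock:** the stand was moved by about 21 mm in −x and 11 mm in +y, at some point while I was putting the fork back. I had used all 16 views by then, so I checked by image matching. All three carriers moved with their pins to within about 1.5 mm. The match was weaker for the right-hand one (0.50 and 0.64, against 0.79–0.87 for the others), so I am least sure of that carrier.
- **Fork:** the rest carried its weight before I opened the gripper, and the final side picture matches the start with no shift. There was a brief 20 N touch as I set it down.
- **Other things on the bench:** none showed a shift from the start picture, but the dish and tweezers matched poorly, so for those two the check says little. An earlier template check that suggested the stand had already moved was a false alarm.

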